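# Load the seedling cabinet and wedge its door shut

## Task

Set the seedling cabinet up for germination: with its tray still pulled out, drop every coir pellet from the felt mat flat into a tray pocket of its own and stand the avocado stone tip up in the tray's ring. Then slide the tray fully home, swing the door shut, and tap the wooden wedge, lying flat and thin end first, straight in under the free half of the door until it jams firmly, so that the door, which has no catch, is held shut. Leave the other things on the desk where they are.

Things in the scene. Friction and masses are not known exactly. Their poses are not given: they have to be found in the camera images.
- cabinet: Seedling cabinet fixed on the desk: oak frame, clear panes, 240 deep x 300 wide x 235 high, on 26 mm square, 24 mm high feet (centred 15 and 225 mm behind the front, 136 mm to each side). Origin: at desk height below the middle of its open front; x from the front to its back, y to its left (door hinge side), z up. Doorway 36 to 221 mm above the desk. Yaw up to 0.1 rad.
- tray (a joint): Pull-out white tray of the cabinet, 135 deep x 250 wide x 24 thick, on runners, underside 40 mm, top face 64 mm above the desk. Value in m: 0 = pulled fully out (towards the cabinet's -x), 0.22 = pushed fully home. Starts at 0 to 0.03. Stays where it is left; about 1.5 N moves it.
- tray_tab (a point): Middle of the top edge of the upright tab on the tray's front edge, 84 mm above the desk. The tab is 10 mm thick along the cabinet's x, 80 mm wide, 20 mm above the tray's top face; push its front (-x) face to slide the tray in, or pinch it to pull. Tray home: the tab's front face is 12 mm inside the cabinet's front.
- pocket0 (a point): Centre of the mouth of a round tray pocket, 43 mm across, 14 mm deep, flat floor, mouth in the tray's top face. Six alike: two rows 60 mm apart (cabinet's x) of three 58 mm apart (y).
- pocket1 (a point): Centre of the mouth of a round tray pocket, 43 mm across, 14 mm deep, flat floor, mouth in the tray's top face. Six alike: two rows 60 mm apart (cabinet's x) of three 58 mm apart (y).
- pocket2 (a point): Centre of the mouth of a round tray pocket, 43 mm across, 14 mm deep, flat floor, mouth in the tray's top face. Six alike: two rows 60 mm apart (cabinet's x) of three 58 mm apart (y).
- pocket3 (a point): Centre of the mouth of a round tray pocket, 43 mm across, 14 mm deep, flat floor, mouth in the tray's top face. Six alike: two rows 60 mm apart (cabinet's x) of three 58 mm apart (y).
- pocket4 (a point): Centre of the mouth of a round tray pocket, 43 mm across, 14 mm deep, flat floor, mouth in the tray's top face. Six alike: two rows 60 mm apart (cabinet's x) of three 58 mm apart (y).
- pocket5 (a point): Centre of the mouth of a round tray pocket, 43 mm across, 14 mm deep, flat floor, mouth in the tray's top face. Six alike: two rows 60 mm apart (cabinet's x) of three 58 mm apart (y).
- ring (a point): Centre of the upper rim of the ring support on the tray, right of the pockets: a plain white upright ring, bore 28 mm, outside 34 mm, 14 mm high, its rim 78 mm above the desk.
- door (a joint): Glazed oak door, 290 wide, 16 thick, 16 to 231 mm above the desk; vertical hinge axis at mid thickness, at x = -9, y = +145 mm in the cabinet's frame. Rad: 0 = hard shut, grows as it opens towards the robot. It has no catch and stays where it is left; under 1 N swings it. Shut, its outer face is 17 mm before the cabinet's front. Knob: 28 mm proud, 18 mm from free edge, 150 mm up.
- door_foot (a point): Point on the lower outer edge of the door, 190 mm from the hinge and 100 mm from the free edge, 16 mm above the desk. It moves and turns with the door: -y points along the door from the hinge to its free edge, x through the door towards the inside (the cabinet's axes when shut), z up.
- wedge: Loose wooden wedge lying flat, left of the door: 130 long, 36 wide, 27 high falling evenly to 5 mm at the thin end; 50 to 100 g. Origin: centre of the underside (16 mm high there); x to the thin end, z up. Slid under the door it meets the lower edge when its origin is about below the door's outer face; then each mm takes a few N more, and 8 to 12 N jams it; friction keeps it.
- pellet0: Coir pellet, a brown disc 36 mm across and 14 mm high, 15 g, lying flat on the blue felt mat (4 mm thick, 170 x 170 mm, on the desk at the right). Two to four are present; None if absent. Origin: centre of its underside, z up.
- pellet1: Coir pellet, a brown disc 36 mm across and 14 mm high, 15 g, lying flat on the blue felt mat (4 mm thick, 170 x 170 mm, on the desk at the right). Two to four are present; None if absent. Origin: centre of its underside, z up.
- pellet2: Coir pellet, a brown disc 36 mm across and 14 mm high, 15 g, lying flat on the blue felt mat (4 mm thick, 170 x 170 mm, on the desk at the right). Two to four are present; None if absent. Origin: centre of its underside, z up.
- pellet3: Coir pellet, a brown disc 36 mm across and 14 mm high, 15 g, lying flat on the blue felt mat (4 mm thick, 170 x 170 mm, on the desk at the right). Two to four are present; None if absent. Origin: centre of its underside, z up.
- stone: Brown avocado stone, egg-shaped, 38 mm across, 46 tall, 30 to 65 g: a half-ball of 19 mm radius (blunt end), above it narrowing to the tip. Origin: lowest point of the blunt end; z to the tip. Starts tip up in a small fixed cup at the right (rim 30 mm above the desk, bore 28, outside 34 mm at the rim, 44 at the foot). Seated in cup or ring, its origin is 6 mm below the rim.
- mug: Bystander, loose: white mug 80 mm across, 92 mm high, on the desk at the left. Origin: centre of its underside.
- mister: Bystander, loose: green plant mister bottle 62 mm across, 170 mm high, at the right. Origin: centre of its underside.
- pads: Bystander, loose: pile of white cotton pads 58 mm across, 18 mm high, right of the felt mat. Origin: centre of its underside.
- notes: Bystander, loose: block of notes 76 x 76 x 14 mm, left of the robot's work area. Origin: centre of its underside.
- pen: Bystander, loose: black pen 130 mm long and 10 mm thick lying near the felt mat. Origin: centre of its underside.
- seed_tin: Bystander, loose: small round tin 56 mm across, 55 mm high, at the left behind the wedge. Origin: centre of its underside.

How it is judged:
By the outcome, as a careful person would: the job done as asked, in the order asked, and still so for the second after the job is handed in, with the robot touching nothing.
Of pellet0, pellet1, pellet2, pellet3 only 2 to 4 are there at a start; the rules pass over those that are not, and their reading is None.
At some moment in a run one of pellet0, pellet1, pellet2, pellet3, wedge may be knocked a few centimetres aside while the robot is not near it.
It also fails if it takes over 210 s, if anything falls off the work surface, if the arm or the gripper's body presses on something with over 40 N, if the wrist force passes 120 N, or if a joint passes its speed limit or range.

## Robot

A 6-joint arm with a two-finger parallel gripper is mounted at the origin on the work surface. World frame = base frame: x ahead of the robot, y to its left, z up, the work surface at z = 0. Lengths are in m, angles in rad, forces in N, time in s.
With the tool pointing down it reaches from about 0.375 to 0.9 m from the base axis. Payload 3.1 kg.
Tool frame: the origin (TCP) lies at the very end of the fingers, on their centre line; the grasp point (between the pads) lies 19 mm behind it; z points along the fingers, y is the direction in which the jaws open and shut (so a half turn about z gives the same grasp; the last joint's range is limited). The gripper opens to 85 mm and grips with 20 to 120 N. Pads are 22 mm wide; open, the fingers measure 114 mm over their backs; the gripper's body (76 mm by 85 mm) begins 54 mm behind the grasp point. The pads swing forward as they close: fully open they stand 13 mm farther back than shut.
Start: joints at [-1.403, 0.527, 1.433, -0, 1.181, -0.178], TCP at [0.212, -0.588, 0.231] pointing down, gripper open.
Joint ranges: [-3.08, 3.08], [-0.75, 2.2], [0.22, 2.44], [-1.43, 4.57], [0, 2.65], [-2.85, 2.85]. Speed limits (rad/s): [2.79, 2.79, 3.14, 3.14, 3.14, 3.14].

## Interface

Orientations are given as a unit quaternion [x, y, z, w].
In Python, from station import manip gives the robot as it stands.
- The arm moves only by the tool send_rows, never from a script. Its argument "motion" is a list of rows, each an object with "gripper": the finger opening in mm, from 0 to 85.4; "travel": the shift along the tool's x, y, z in mm, a list of three; "rotation": the turn, a rotation vector about the tool's x, y, z in degrees, a list of three. In form: [{"gripper": gripper, "travel": [x, y, z], "rotation": [ax, ay, az]}, ...]. A call has 1 to 12 rows; each row shifts and turns the commanded pose from where the row before left it, along the tool's axes as they then stand; what a row does not reach is not made up. A row lasts 1/12 s, in which the tool goes at most 41.7 mm and 7.16 degrees, less where a joint would pass 70% of its speed; a pose out of reach is approached as far as the arm can. A call is refused whole if a number of a shift passes 41.7 or a number of a turn 7.16, either way. A call with a gripper value outside its range is refused whole. The fingers move at their own pace and stop on an object; "newtons" is the grip in N (left out, the last holds). Time passes only in rows, so rows that do not move let the fingers close. It gives the time, the measured TCP pose, the force and the opening at its end, in the units of the state.
- manip.sense(): the state, without advancing time (a new reading comes with each control period).
- manip.snapshot(name): name is "scene" or "side" or "wrist"; returns the picture (480x640x3 uint8, red, green, blue); there is no depth.
- manip.calibration(name): a dict with "fx", "fy", "cx", "cy" (pixels), "cam_to_world" (4x4, takes a point from camera to world coordinates). Camera axes: x right, y down, z forward; pixel columns grow to the right and rows downward; lengths in m; the calibration is good to about 2 mm. The wrist camera is an equidistant fisheye: a pixel r from the principal point sees the ray r / f radians off the axis. A picture is of the moment at which its call begins: read the wrist's pose just before it. calibration takes no time and is no camera call; for the wrist camera it gives the pose at the moment of the call.
- manip.sign_off(): hands the job in, once; it reports no verdict.
The state is a dict: "t": time; "q": joint angles; "qd": joint speeds; "tau": joint torques, N m; "tcp_pos": TCP position; "tool_rot": TCP orientation; "force": force on the tool from outside, world axes, zero at the start; "ft_torque": the same for the moment, N m; "finger_gap": opening from 0.0 (shut) to 1.0 (fully open).
Only numpy, scipy, OpenCV 4.12 (cv2) and the standard library are available. Lean on these libraries where they do the work, as an engineer would, in place of code of your own. Each camera call takes 0.05 s, during which the arm holds its last target. There are 200 camera calls.

## Working session

There is one attempt and no reset: what is moved stays moved. The work goes in short steps, Python scripts to look and compute and a tool call to move; the robot and the scene stay as the last step left them, time stands still between calls to the robot, and variables do not carry over. Pictures are saved under pics/ and viewed, about 12 in all and at most 16, crops included, and the job is handed in when it is done.

Besides the shell and the picture viewer there is one more tool, called after ">>>" by a JSON object that holds its "name" and its "arguments", one argument or row to a line. send_rows: Moves the arm, as the interface text tells. Its arguments: {"type":"object","properties":{"motion":{"type":"array","items":{"type":"object","properties":{"gripper":{"type":"number"},"travel":{"type":"array","items":{"type":"number"}},"rotation":{"type":"array","items":{"type":"number"}}}}},"newtons":{"type":"number"}},"required":["motion"]}

```bash
ls; mkdir -p pics
cat > h.py <<'E'
import numpy as np, cv2
from station import manip
from scipy.spatial.transform import Rotation as R
def snap(n,f,crop=None,scale=1):
    im=manip.snapshot(n)[:,:,::-1].copy(); cv2.imwrite(f'pics/{f}_full.png',im)
    if crop: x0,y0,x1,y1=crop; im=im[y0:y1,x0:x1]
    if scale!=1: im=cv2.resize(im,None,fx=scale,fy=scale,interpolation=cv2.INTER_CUBIC)
    cv2.imwrite(f'pics/{f}.png',im); return im
def crop(src,f,c,scale):
    im=cv2.imread(src); x0,y0,x1,y1=c
    cv2.imwrite(f'pics/{f}.png',cv2.resize(im[y0:y1,x0:x1],None,fx=scale,fy=scale,interpolation=cv2.INTER_CUBIC))
def ray(cal,u,v,fish=False):
    x=(u-cal['cx'])/cal['fx'];y=(v-cal['cy'])/cal['fy']
    if fish:
        r=np.hypot(x,y);d=np.array([x/r*np.sin(r),y/r*np.sin(r),np.cos(r)]) if r>0 else np.array([0,0,1.])
    else: d=np.array([x,y,1.])
    T=np.array(cal['cam_to_world']);return T[:3,3],T[:3,:3]@d
def onz(cal,u,v,z,fish=False):
    o,d=ray(cal,u,v,fish);return o+d*(z-o[2])/d[2]
def proj(cal,p,fish=False):
    T=np.array(cal['cam_to_world']);c=T[:3,:3].T@(np.array(p)-T[:3,3])
    if fish:
        r=np.hypot(c[0],c[1]);t=np.arctan2(r,c[2]);return np.array([cal['cx']+cal['fx']*t*c[0]/r,cal['cy']+cal['fy']*t*c[1]/r])
    return np.array([cal['cx']+cal['fx']*c[0]/c[2],cal['cy']+cal['fy']*c[1]/c[2]])
E
python3 - <<'E'
from h import *
s=manip.sense();print(s)
for n in('scene','side','wrist'):
    snap(n,n+'0'); c=manip.calibration(n);print(n,c['fx'],c['cx'],c['cy'],np.round(c['cam_to_world'],3).tolist())
E
```

```text
pics
{'t': 0.0, 'q': array([-1.40350653e+00,  5.28495732e-01,  1.43390626e+00, -2.23859486e-05,
        1.18141083e+00, -1.78507387e-01]), 'qd': array([ 0.00044743,  0.00140914, -0.00053594,  0.00014144,  0.00033923,
        0.00047412]), 'tau': array([-1.58661940e-03, -4.42354631e+01, -1.78026634e+01, -3.31073716e-04,
        8.23845738e-03,  5.67820607e-06]), 'tcp_pos': array([ 0.21173676, -0.58727189,  0.23031421]), 'tool_rot': array([ 9.85088897e-01,  1.72042533e-01, -4.12402191e-06, -1.11012222e-03]), 'force': array([-0.02575309,  0.04563699, -0.81629369]), 'ft_torque': array([-0.00581313,  0.01003361,  0.02092184]), 'finger_gap': 1.0010593757747939}
scene 457.07425412126753 319.0110281127648 242.91770863133524 [[-0.912, -0.268, 0.312, 0.11], [-0.411, 0.634, -0.656, 0.862], [-0.022, -0.726, -0.688, 0.992], [0.0, 0.0, 0.0, 1.0]]
side 470.2181556742303 317.26824446778755 239.30406542188564 [[0.949, -0.234, 0.211, 0.257], [-0.316, -0.708, 0.631, -0.716], [0.002, -0.666, -0.746, 0.964], [0.0, 0.0, 0.0, 1.0]]
wrist 371.64829954431775 319.09362087042183 240.15352664063 [[0.339, -0.891, -0.303, 0.291], [-0.941, -0.321, -0.108, -0.56], [-0.001, 0.322, -0.947, 0.372], [0.0, 0.0, 0.0, 1.0]]
```

View pics/scene0.png

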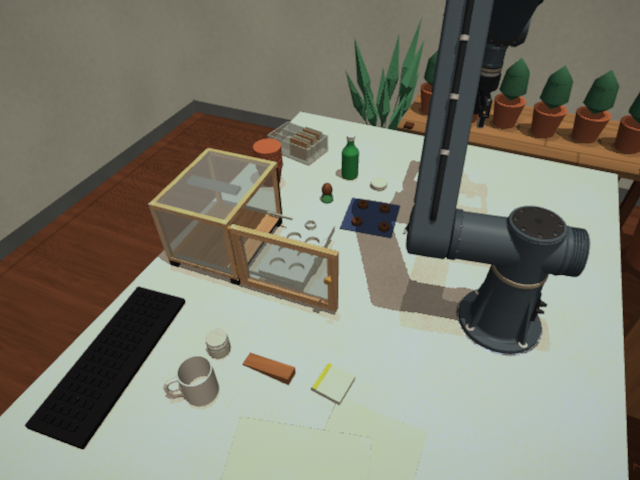

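View pics/side0.png

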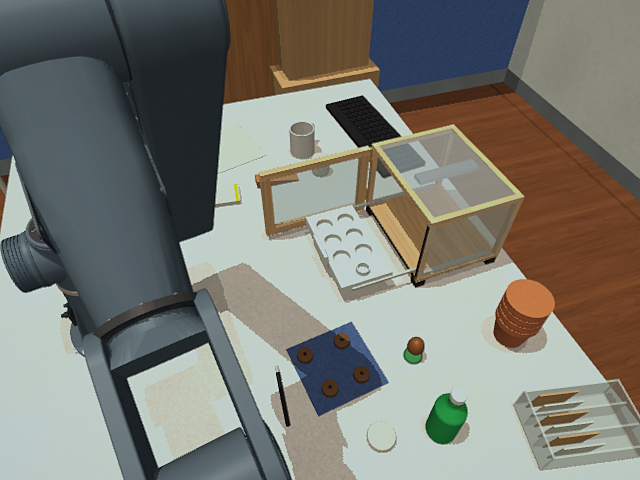

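The scene view shows four pellets on the mat, the stone in its green cup at the right, the door open about 90° and the wedge at about (269,368). In the side view the tray is at about (345,245), the pellets at about (305,355), (342,341), (361,373) and (330,387), and the stone at about (415,345). I'll enlarge both.

Run:
```python
from h import *
crop('pics/side0.png','side0c',(255,180,455,430),2.4*1)
im=cv2.imread('pics/side0.png')[180:430,255:525];im=cv2.resize(im,None,fx=2.4*1.2,fy=2.4,interpolation=cv2.INTER_CUBIC)
im=cv2.resize(cv2.imread('pics/side0.png')[195:415,255:455],None,fx=2.7,fy=2.7,interpolation=cv2.INTER_CUBIC);cv2.imwrite('pics/side0c.png',im)
im=cv2.resize(cv2.imread('pics/scene0.png')[200:400,145:365],None,fx=3,fy=3,interpolation=cv2.INTER_CUBIC);cv2.imwrite('pics/scene0c.png',im)
```

```text
(no output)
```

View pics/side0c.png

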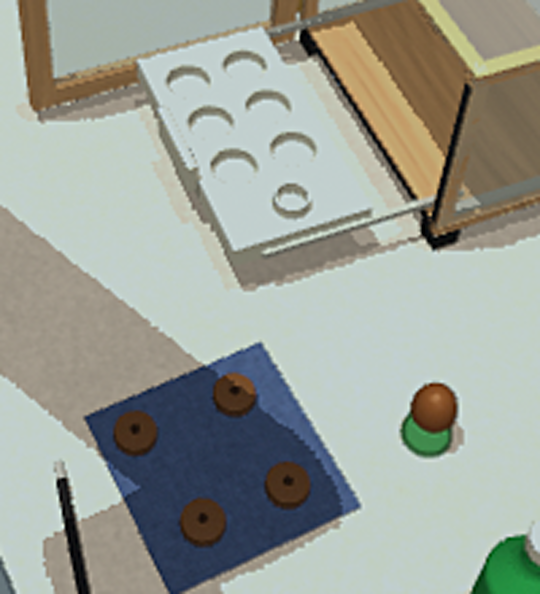

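View pics/scene0c.png

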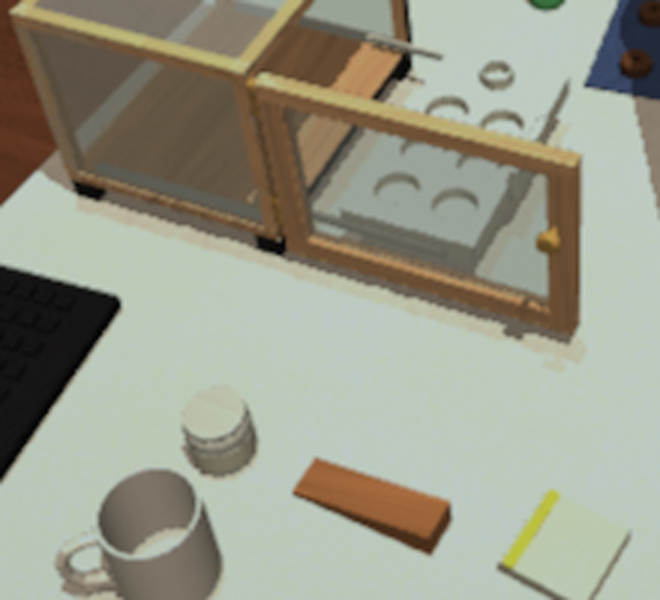

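Reading the side crop, the pellet holes are at (135,430), (235,392), (288,484) and (203,520), the ring is at (293,197), and there are six pockets. In the scene crop the wedge has its thin end to the left (+x), with corners at about (295,493), (318,459), (452,515) and (432,552).

Run:
```python
from h import *
c=manip.calibration('side')
g=lambda u,v,z:onz(c,255+u/2.7,195+v/2.7,z)
for p in[(135,430),(235,392),(288,484),(203,520)]:print('pellet',g(*p,.018).round(4))
P=np.array([g(*p,.064)[:2] for p in[(188,79),(246,66),(211,123),(268,105),(234,166),(293,150)]]);print(P.round(4))
L=np.array([(-30,58),(30,58),(-30,0),(30,0),(-30,-58),(30,-58)])/1000
a,b=P-P.mean(0),L; H=b.T@a; yaw=np.arctan2(H[0,1]-H[1,0],H[0,0]+H[1,1]);Rm=np.array([[np.cos(yaw),-np.sin(yaw)],[np.sin(yaw),np.cos(yaw)]])
print('tray c',P.mean(0),'yaw',yaw,'res',((P-P.mean(0))-L@Rm.T).round(4).tolist())
print('ring',g(293,199,.078),'in tray',Rm.T@(g(293,199,.078)[:2]-P.mean(0)))
for p in[(140,60),(268,28),(370,210),(238,248)]:print('traycorner',g(*p,.064).round(4),'in tray',Rm.T@(g(*p,.064)[:2]-P.mean(0)))
print('stone',g(434,403,.045))
c=manip.calibration('scene');k=lambda u,v,z:onz(c,145+u/3,200+v/3,z)
for n,p in dict(thinTL=(295,493,.005),thinTR=(318,459,.005),thkTR=(452,515,.027),thkTL=(434,541,.027),thkBL=(432,553,0),thinBL=(297,497,0),foot=(270,252,0),doorfreebot=(572,337,.016),doorfreetop=(578,157,.231),doorhtop=(258,78,.231)).items():print(n,k(*p).round(4))
```

```text
pellet [ 0.3919 -0.2302  0.018 ]
pellet [ 0.482  -0.2231  0.018 ]
pellet [ 0.4933 -0.3136  0.018 ]
pellet [ 0.4192 -0.3206  0.018 ]
[[ 0.5476  0.0905]
 [ 0.6078  0.0892]
 [ 0.5496  0.0292]
 [ 0.6094  0.0338]
 [ 0.5519 -0.0273]
 [ 0.6107 -0.0264]]
tray c [0.57949045 0.03149597] yaw 0.028722033059889567 res [[-0.0002, 0.0019], [-0.0, -0.0011], [0.0001, -0.0014], [-0.0001, 0.0014], [0.0007, 0.0], [-0.0004, -0.0008]]
ring [ 0.5837051  -0.09006234  0.078     ] in tray [ 0.000722   -0.12162921]
traycorner [0.5109 0.13   0.064 ] in tray [-0.06575761  0.10046514]
traycorner [0.6481 0.1326 0.064 ] in tray [0.07145088 0.09905954]
traycorner [ 0.6495 -0.1134  0.064 ] in tray [ 0.06582638 -0.14685446]
traycorner [ 0.5228 -0.1154  0.064 ] in tray [-0.06084861 -0.14525659]
stone [ 0.62504392 -0.29729201  0.045     ]
thinTL [0.5508 0.3904 0.005 ]
thinTR [0.5499 0.3547 0.005 ]
thkTR [0.4165 0.3683 0.027 ]
thkTL [0.4192 0.3943 0.027 ]
thkBL [0.4246 0.3912 0.    ]
thinBL [0.5496 0.3906 0.    ]
foot [ 0.7131  0.1693 -0.    ]
doorfreebot [0.4008 0.1605 0.016 ]
doorfreetop [0.4012 0.1492 0.231 ]
doorhtop [0.6864 0.167  0.231 ]
```

>>> {"name": "send_rows", "arguments": {
  "motion": [
    {"gripper": 60, "travel": [0, 0, 0], "rotation": [0, 0, 6.6]},
    {"gripper": 60, "travel": [0, 0, 0], "rotation": [0, 0, 6.6]},
    {"gripper": 60, "travel": [0, 0, 0], "rotation": [0, 0, 6.6]},
    {"gripper": 60, "travel": [23, -32, 0], "rotation": [0, 0, 0]},
    {"gripper": 60, "travel": [23, -32, 0], "rotation": [0, 0, 0]},
    {"gripper": 60, "travel": [23, -32, 0], "rotation": [0, 0, 0]},
    {"gripper": 60, "travel": [23, -32, 0], "rotation": [0, 0, 0]},
    {"gripper": 60, "travel": [23, -32, 0], "rotation": [0, 0, 0]},
    {"gripper": 60, "travel": [23, -32, 0], "rotation": [0, 0, 0]},
    {"gripper": 60, "travel": [23, -32, 0], "rotation": [0, 0, 0]},
    {"gripper": 60, "travel": [23, -32, 0], "rotation": [0, 0, 0]},
    {"gripper": 60, "travel": [23, -32, 0], "rotation": [0, 0, 0]}
  ],
  "newtons": 25
}}

```text
t: 1.15
tcp_pos: [0.4195, -0.2981, 0.2312]
tool_rot: [1.0, -0.0, -0.0, -0.0]
force: [0.5, -0.1, -0.0]
finger_gap: 0.708
```

Run:
```python
from h import *
s=manip.sense();print(s['t'],s['tcp_pos'],R.from_quat(s['tool_rot']).as_matrix().round(3).tolist(),s['finger_gap'])
snap('wrist','w1');c=manip.calibration('wrist')
for p in[(.3919,-.2302),(.482,-.2231),(.4933,-.3136),(.4192,-.3206)]:print(proj(c,(*p,.018),True).round(1))
print(proj(c,(.5837,-.09,.078),True),proj(c,(.5519,-.0273,.064),True),proj(c,(.625,-.297,.045),True))
```

```text
1.15 [ 0.41945818 -0.29813594  0.23122646] [[1.0, -0.0, -0.0], [-0.0, -1.0, 0.0], [-0.0, -0.0, -1.0]] 0.7082528102885589
[259.3 234.4]
[248.9 145.1]
[343.7 132.7]
[349.5 208.5]
[92.45474808 48.9084955 ] [51.49472747 93.88475579] [327.1145678  -10.07522117]
```

View pics/w1.png

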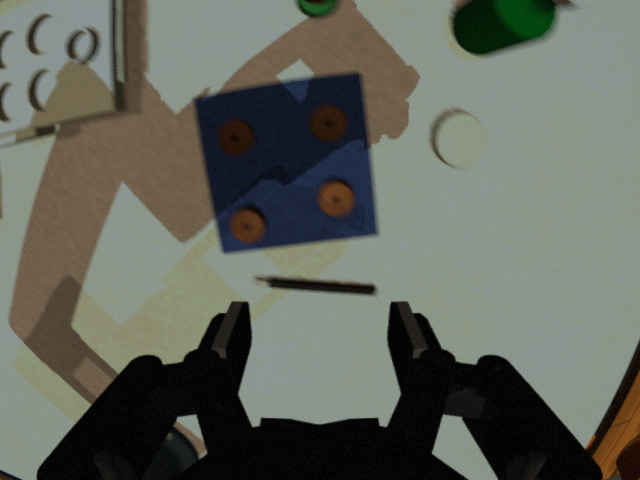

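The wrist view shows the pellets at about (236,137), (328,123), (336,199) and (248,226), which is some 13 px off the prediction. I'll cross-check with the scene camera and a fresh wrist pose.

```bash
cat >> h.py <<'E'
def blobs(im,lo=150,hi=1e9):
    b,g,r=[im[:,:,i].astype(int) for i in range(3)]
    m=((r-b>22)&(r>g*1.25)&(r<190)).astype(np.uint8)
    n,_,st,ce=cv2.connectedComponentsWithStats(m);return [(ce[i].round(1).tolist(),int(st[i,4])) for i in range(1,n) if lo<st[i,4]<hi]
E
python3 - <<'E'
from h import *
c=manip.calibration('wrist');im=snap('wrist','w2');b=blobs(im,250,3000);print(b)
for p,a in b:print('w',onz(c,*p,.017,True).round(4))
for n in('side','scene'):
    c=manip.calibration(n);im=snap(n,n+'1');b=blobs(im,40,400);
    for p,a in b:
        q=onz(c,*p,.016)
        if .3<q[0]<.7 and -.4<q[1]<-.1:print(n,np.round(p,1),a,q.round(4))
E
```

```text
[([339.7, 128.9], 940), ([246.7, 142.3], 876), ([346.5, 204.4], 963), ([257.9, 230.7], 868), ([622.6, 442.5], 2604)]
w [ 0.4969 -0.3098  0.017 ]
w [ 0.4847 -0.2208  0.017 ]
w [ 0.4231 -0.3176  0.017 ]
w [ 0.3956 -0.2287  0.017 ]
w [-0.0621 -0.9348  0.017 ]
side [342.  342.5] 132 [ 0.4803 -0.2276  0.016 ]
side [415.5 345.5] 237 [ 0.6347 -0.2867  0.016 ]
side [304.6 354.8] 196 [ 0.391  -0.2302  0.016 ]
side [361.1 374.2] 209 [ 0.4927 -0.3122  0.016 ]
side [329.7 387.8] 228 [ 0.4184 -0.3198  0.016 ]
scene [326.7 188.8] 91 [ 0.6421 -0.3332  0.016 ]
scene [362.7 204. ] 54 [ 0.4947 -0.3015  0.016 ]
scene [384.4 207.7] 67 [ 0.4207 -0.3109  0.016 ]
scene [356.6 220.6] 64 [ 0.483  -0.2126  0.016 ]
scene [383.6 226.1] 75 [ 0.3935 -0.2208  0.016 ]
```

>>> {"name": "send_rows", "arguments": {
  "motion": [
    {"gripper": 60, "travel": [26, 4, 20], "rotation": [0, 0, 0]},
    {"gripper": 60, "travel": [26, 4, 20], "rotation": [0, 0, 0]},
    {"gripper": 60, "travel": [25, 3, 20], "rotation": [0, 0, 0]},
    {"gripper": 60, "travel": [0, 0, 40], "rotation": [0, 0, 0]},
    {"gripper": 60, "travel": [0, 0, 40], "rotation": [0, 0, 0]},
    {"gripper": 60, "travel": [0, 0, 30], "rotation": [0, 0, 0]},
    {"gripper": 60, "travel": [0, 0, 20], "rotation": [0, 0, 0]},
    {"gripper": 60, "travel": [0, 0, 20], "rotation": [0, 0, 0]},
    {"gripper": 60, "travel": [0, 0, 0], "rotation": [0, 0, 0]},
    {"gripper": 60, "travel": [0, 0, 0], "rotation": [0, 0, 0]}
  ],
  "newtons": 20
}}

```text
t: 2.18
tcp_pos: [0.4945, -0.312, 0.0202]
tool_rot: [1.0, -0.001, -0.001, -0.001]
force: [0.1, -0.1, -0.2]
finger_gap: 0.7
```

Run:
```python
from h import *
print(manip.sense()['tcp_pos'])
snap('wrist','w3')
```

```text
[ 0.49454158 -0.31195647  0.02021753]
```

View pics/w3.png

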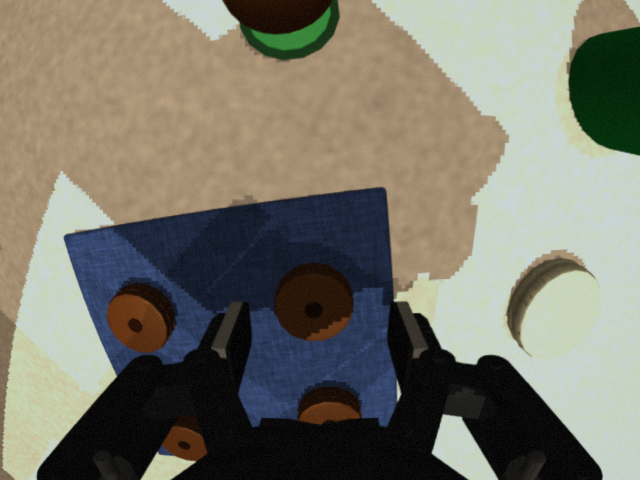

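The pellet lies between the fingers at (314,311), with the finger midline at 320, so the wrist measurement was right. I'll grip it, lift it and go to look at the tray.

>>> {"name": "send_rows", "arguments": {
  "motion": [
    {"gripper": 60, "travel": [2, -2, 7], "rotation": [0, 0, 0]},
    {"gripper": 60, "travel": [0, 0, 6], "rotation": [0, 0, 0]},
    {"gripper": 60, "travel": [0, 0, 0], "rotation": [0, 0, 0]},
    {"gripper": 30, "travel": [0, 0, 0], "rotation": [0, 0, 0]},
    {"gripper": 30, "travel": [0, 0, 0], "rotation": [0, 0, 0]},
    {"gripper": 30, "travel": [0, 0, 0], "rotation": [0, 0, 0]},
    {"gripper": 30, "travel": [0, 0, 0], "rotation": [0, 0, 0]},
    {"gripper": 30, "travel": [0, 0, 0], "rotation": [0, 0, 0]},
    {"gripper": 30, "travel": [0, 0, -20], "rotation": [0, 0, 0]},
    {"gripper": 30, "travel": [0, 0, -40], "rotation": [0, 0, 0]},
    {"gripper": 30, "travel": [0, 0, -40], "rotation": [0, 0, 0]},
    {"gripper": 30, "travel": [0, 0, -40], "rotation": [0, 0, 0]}
  ],
  "newtons": 20
}}

```text
t: 3.23
tcp_pos: [0.4973, -0.3085, 0.1492]
tool_rot: [1.0, 0.0, -0.001, -0.001]
force: [0.4, 0.1, 0.1]
finger_gap: 0.406
```

>>> {"name": "send_rows", "arguments": {
  "motion": [
    {"gripper": 30, "travel": [0, -20, -30], "rotation": [0, 0, 0]},
    {"gripper": 30, "travel": [-3, -40, 0], "rotation": [0, 0, 0]},
    {"gripper": 30, "travel": [-3, -40, 0], "rotation": [0, 0, 0]},
    {"gripper": 30, "travel": [-4, -40, 0], "rotation": [0, 0, 0]},
    {"gripper": 30, "travel": [-4, -40, 0], "rotation": [0, 0, 0]},
    {"gripper": 30, "travel": [-4, -40, 0], "rotation": [0, 0, 0]},
    {"gripper": 30, "travel": [-4, -40, 0], "rotation": [0, 0, 0]},
    {"gripper": 30, "travel": [-4, -40, 0], "rotation": [0, 0, 0]},
    {"gripper": 30, "travel": [0, 0, 0], "rotation": [0, 0, 0]},
    {"gripper": 30, "travel": [0, 0, 0], "rotation": [0, 0, 0]},
    {"gripper": 30, "travel": [0, 0, 0], "rotation": [0, 0, 0]}
  ]
}}

```text
t: 4.15
tcp_pos: [0.4722, -0.0091, 0.1784]
tool_rot: [1.0, 0.001, 0.0, 0.0]
force: [0.6, 0.0, 0.5]
finger_gap: 0.408
```

Run:
```python
from h import *
s=manip.sense();print(s['tcp_pos'],s['finger_gap']*85.4,s['t'])
c=manip.calibration('wrist');print(np.array(c['cam_to_world']).round(5).tolist());snap('wrist','w4')
```

```text
[ 0.47218864 -0.00905625  0.17844938] 34.826282136565716 4.15
[[0.00113, -0.94711, -0.32091, 0.55608], [-1.0, -0.00103, -0.0005, -0.0095], [0.00014, 0.32092, -0.94711, 0.32032], [0.0, 0.0, 0.0, 1.0]]
```

View pics/w4.png

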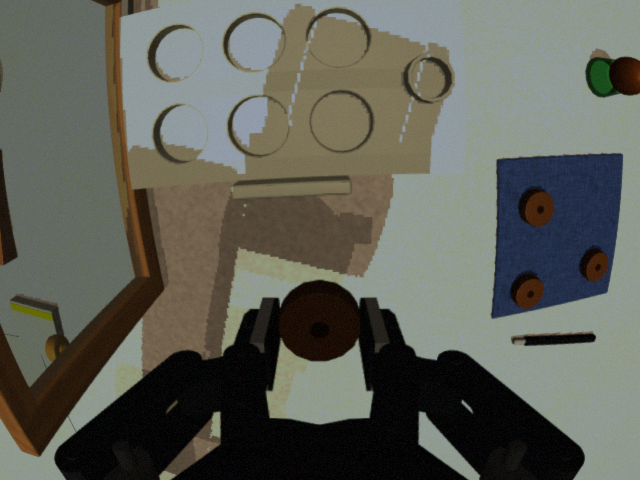

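The pellet is held flat and centred. The pocket mouths are at about (255,42) and (338,38) in the back row and (260,125) and (342,121) in the front row, with the ring at (429,78).

```bash
cat >> h.py <<'E'
L=np.array([(-30,58),(30,58),(-30,0),(30,0),(-30,-58),(30,-58)])/1000
def fit(P):
    a=P-P.mean(0);H=L.T@a;y=np.arctan2(H[0,1]-H[1,0],H[0,0]+H[1,1]);Rm=np.array([[np.cos(y),-np.sin(y)],[np.sin(y),np.cos(y)]])
    return P.mean(0),y,Rm,a-L@Rm.T
E
python3 - <<'E'
from h import *
c=manip.calibration('wrist');g=lambda p,z:onz(c,*p,z,True)[:2]
P=np.array([g(p,.064) for p in[(181,133),(176,53),(259,125),(255,42),(342,121),(339,38)]])
m,y,Rm,e=fit(P);print(m,y,(1000*e).round(1).tolist());print((m+L@Rm.T).round(4))
print('ring',g((429,78),.078),Rm.T@(g((429,78),.078)-m),'tab',g((233,185),.084),g((352,181),.084))
print('door bottom free',g((38,455),.016),'stone',onz(c,628,76,.03,True))
E
```

```text
[0.58178673 0.03205692] 0.03948026295653682 [[0.5, -0.9], [-0.7, -0.8], [0.9, -0.1], [-0.4, -0.2], [0.7, 1.1], [-1.1, 0.9]]
[[ 0.5495  0.0888]
 [ 0.6095  0.0912]
 [ 0.5518  0.0309]
 [ 0.6118  0.0332]
 [ 0.5541 -0.0271]
 [ 0.6141 -0.0247]]
ring [ 0.5860382  -0.08223658] [-0.00026301 -0.11437225] tab [0.51440127 0.04601044] [ 0.51642531 -0.03156468]
door bottom free [0.0467611  0.49381183] stone [ 0.62893066 -0.31549017  0.03      ]
```

>>> {"name": "send_rows", "arguments": {
  "motion": [
    {"gripper": 30, "travel": [36, 4, 0], "rotation": [0, 0, 0]},
    {"gripper": 30, "travel": [36, 4, 0], "rotation": [0, 0, 0]},
    {"gripper": 30, "travel": [35, 4, 0], "rotation": [0, 0, 0]},
    {"gripper": 30, "travel": [35, 4, 0], "rotation": [0, 0, 0]},
    {"gripper": 30, "travel": [0, 0, 30], "rotation": [0, 0, 0]},
    {"gripper": 30, "travel": [0, 0, 30], "rotation": [0, 0, 0]},
    {"gripper": 30, "travel": [0, 0, 25], "rotation": [0, 0, 0]},
    {"gripper": 30, "travel": [0, 0, 15], "rotation": [0, 0, 0]},
    {"gripper": 30, "travel": [0, 0, 10], "rotation": [0, 0, 0]},
    {"gripper": 30, "travel": [0, 0, 2], "rotation": [0, 0, 0]},
    {"gripper": 30, "travel": [0, 0, 0], "rotation": [0, 0, 0]},
    {"gripper": 30, "travel": [0, 0, 0], "rotation": [0, 0, 0]}
  ]
}}

```text
t: 5.2
tcp_pos: [0.6144, -0.0264, 0.0665]
tool_rot: [1.0, -0.001, 0.001, 0.0]
force: [0.2, 0.1, -0.0]
finger_gap: 0.405
```

Run:
```python
from h import *
s=manip.sense();print(s['tcp_pos'],s['finger_gap']*85.4,s['force'])
snap('wrist','w5')
```

```text
[ 0.61443083 -0.02644115  0.06648849] 34.62545438508699 [ 0.16552292  0.14809625 -0.04996998]
```

View pics/w5.png

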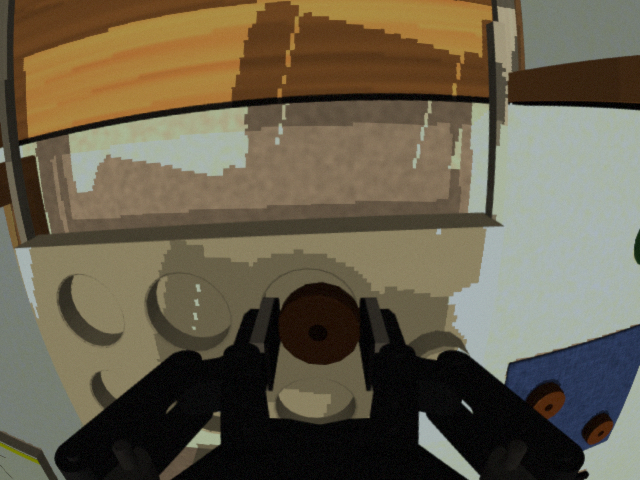

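Run:
```python
from h import *
c=manip.calibration('wrist')
print(onz(c,309,270,.064,True),onz(c,262,310,.064,True),onz(c,318,381,.064,True),onz(c,190,272,.064,True),onz(c,93,275,.064,True))
for a in np.linspace(0,6.28,9)[:8]:print(proj(c,(.6141+.0215*np.cos(a),-.0247+.0215*np.sin(a),.064),True).round())
```

```text
[ 0.63601558 -0.02248475  0.064     ] [ 0.61634811 -0.00114454  0.064     ] [ 0.5751849  -0.02611116  0.064     ] [0.63455343 0.03038323 0.064     ] [0.6315013  0.08398391 0.064     ]
[314. 271.]
[279. 284.]
[267. 314.]
[282. 342.]
[315. 353.]
[347. 343.]
[362. 315.]
[350. 284.]
```

The far arc matches in x. In y the pocket sits about 4 mm further left than the held pellet, so I'll shift, lower a little and release.

>>> {"name": "send_rows", "arguments": {
  "motion": [
    {"gripper": 30, "travel": [0, -4, 0], "rotation": [0, 0, 0]},
    {"gripper": 30, "travel": [0, 0, 2], "rotation": [0, 0, 0]},
    {"gripper": 30, "travel": [0, 0, 2], "rotation": [0, 0, 0]},
    {"gripper": 30, "travel": [0, 0, 0], "rotation": [0, 0, 0]},
    {"gripper": 30, "travel": [0, 0, 0], "rotation": [0, 0, 0]}
  ]
}}

```text
t: 5.67
tcp_pos: [0.6145, -0.0208, 0.0632]
tool_rot: [1.0, 0.0, 0.001, 0.0]
force: [0.4, 0.4, 5.9]
finger_gap: 0.406
```

>>> {"name": "send_rows", "arguments": {
  "motion": [
    {"gripper": 48, "travel": [0, 0, 0], "rotation": [0, 0, 0]},
    {"gripper": 48, "travel": [0, 0, 0], "rotation": [0, 0, 0]},
    {"gripper": 48, "travel": [0, 0, 0], "rotation": [0, 0, 0]},
    {"gripper": 48, "travel": [0, 0, 0], "rotation": [0, 0, 0]},
    {"gripper": 48, "travel": [0, 0, -20], "rotation": [0, 0, 0]},
    {"gripper": 48, "travel": [0, 0, -40], "rotation": [0, 0, 0]},
    {"gripper": 60, "travel": [0, 0, -40], "rotation": [0, 0, 0]},
    {"gripper": 60, "travel": [-35, 0, -20], "rotation": [0, 0, 0]},
    {"gripper": 60, "travel": [-40, 0, 0], "rotation": [0, 0, 0]},
    {"gripper": 60, "travel": [-40, 0, 0], "rotation": [0, 0, 0]},
    {"gripper": 60, "travel": [0, 0, 0], "rotation": [0, 0, 0]},
    {"gripper": 60, "travel": [0, 0, 0], "rotation": [0, 0, 0]}
  ]
}}

```text
t: 6.67
tcp_pos: [0.4948, -0.0201, 0.1819]
tool_rot: [1.0, -0.0, -0.002, -0.001]
force: [1.3, 0.6, 0.5]
finger_gap: 0.702
```

Run:
```python
from h import *
s=manip.sense();print(s['tcp_pos'],s['t'])
c=manip.calibration('wrist');im=snap('wrist','w6')
for p,a in blobs(im,200,4000):print(p,a,onz(c,*p,.017,True).round(4),'z.062',onz(c,*p,.062,True).round(4))
c=manip.calibration('side');im=snap('side','s6')
for p,a in blobs(im,60,300):print('side',p,a,onz(c,*p,.017).round(4),onz(c,*p,.064).round(4))
```

```text
[ 0.49484024 -0.02005181  0.18194361] 6.6667
[321.0, 68.4] 1772 [ 0.6196 -0.0219  0.017 ] z.062 [ 0.6137 -0.0218  0.062 ]
[623.8, 95.0] 882 [ 0.6324 -0.3349  0.017 ] z.062 [ 0.6246 -0.2888  0.062 ]
[525.4, 228.0] 768 [ 0.4862 -0.2187  0.017 ] z.062 [ 0.4999 -0.1896  0.062 ]
[584.2, 282.3] 454 [ 0.4242 -0.3159  0.017 ] z.062 [ 0.447  -0.2726  0.062 ]
[515.4, 309.2] 583 [ 0.3972 -0.2265  0.017 ] z.062 [ 0.4239 -0.1963  0.062 ]
side [1.3, 203.6] 116 [-0.2981  0.5042  0.017 ] [-0.2706  0.4436  0.064 ]
side [394.5, 226.4] 79 [0.7438 0.0641 0.017 ] [0.7197 0.0254 0.064 ]
side [453.8, 218.9] 112 [0.9143 0.0382 0.017 ] [8.817e-01 8.000e-04 6.400e-02]
side [399.1, 241.5] 96 [0.7321 0.0092 0.017 ] [ 0.7086 -0.0268  0.064 ]
side [362.7, 250.0] 112 [0.6279 0.012  0.017 ] [ 0.6095 -0.0241  0.064 ]
side [341.2, 340.6] 191 [ 0.4801 -0.223   0.017 ] [ 0.469  -0.2475  0.064 ]
side [415.4, 345.5] 240 [ 0.6341 -0.2871  0.017 ] [ 0.6154 -0.3084  0.064 ]
side [304.6, 354.8] 197 [ 0.3908 -0.2307  0.017 ] [ 0.3842 -0.2547  0.064 ]
side [329.7, 387.8] 225 [ 0.4182 -0.3203  0.017 ] [ 0.4102 -0.3399  0.064 ]
side [570.8, 439.0] 280 [ 0.8318 -0.568   0.017 ] [ 0.8033 -0.5754  0.064 ]
```

View pics/w6.png

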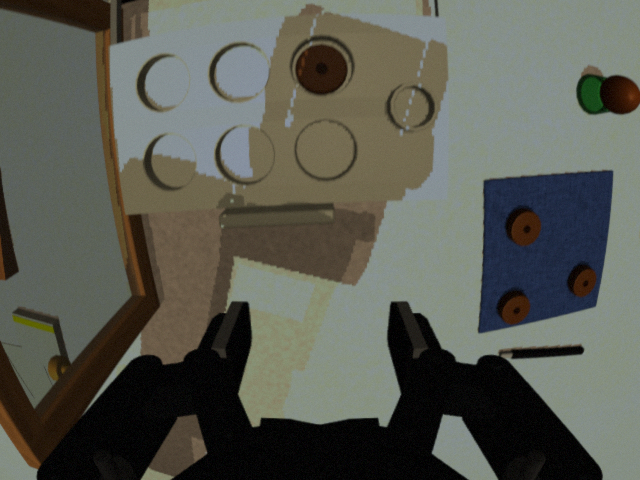

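The first pellet sits flat in the back-right pocket at (321,68). Next I refit the pockets and pick the second pellet, gripping higher.

Run:
```python
from h import *
c=manip.calibration('wrist');g=lambda p,z:onz(c,*p,z,True)[:2]
P=np.array([g(p,.064) for p in[(170,161),(163,82),(246,154),(240,71),(326,149),(322,66)]])
m,y,Rm,e=fit(P);print(m,y,(1000*e).round(1).tolist());print((m+L@Rm.T).round(4));print(P[4],'ring',g((411,107),.078))
```

```text
[0.58948179 0.03198044] 0.04485557287131407 [[0.4, -0.3], [-0.3, -0.0], [0.4, -0.8], [-0.1, -0.4], [0.5, 0.7], [-0.9, 0.8]]
[[ 0.5569  0.0886]
 [ 0.6169  0.0913]
 [ 0.5595  0.0306]
 [ 0.6195  0.0333]
 [ 0.5621 -0.0273]
 [ 0.6221 -0.0246]]
[ 0.56261662 -0.02664607] ring [ 0.59344018 -0.082755  ]
```

>>> {"name": "send_rows", "arguments": {
  "motion": [
    {"gripper": 60, "travel": [-2, 40, 0], "rotation": [0, 0, 0]},
    {"gripper": 60, "travel": [-2, 40, 0], "rotation": [0, 0, 0]},
    {"gripper": 60, "travel": [-2, 40, 0], "rotation": [0, 0, 0]},
    {"gripper": 60, "travel": [-2, 40, 0], "rotation": [0, 0, 0]},
    {"gripper": 60, "travel": [-2, 40, 0], "rotation": [0, 0, 0]},
    {"gripper": 60, "travel": [0, 0, 40], "rotation": [0, 0, 0]},
    {"gripper": 60, "travel": [0, 0, 40], "rotation": [0, 0, 0]},
    {"gripper": 60, "travel": [0, 0, 40], "rotation": [0, 0, 0]},
    {"gripper": 60, "travel": [0, 0, 30], "rotation": [0, 0, 0]},
    {"gripper": 60, "travel": [0, 0, 15], "rotation": [0, 0, 0]},
    {"gripper": 60, "travel": [0, 0, 6], "rotation": [0, 0, 0]},
    {"gripper": 60, "travel": [0, 0, 0], "rotation": [0, 0, 0]}
  ]
}}

```text
t: 7.77
tcp_pos: [0.4894, -0.2213, 0.0093]
tool_rot: [1.0, 0.0, -0.001, -0.0]
force: [0.0, 0.0, 0.5]
finger_gap: 0.702
```

>>> {"name": "send_rows", "arguments": {
  "motion": [
    {"gripper": 60, "travel": [0, 0, 0], "rotation": [0, 0, 0]},
    {"gripper": 30, "travel": [0, 0, 0], "rotation": [0, 0, 0]},
    {"gripper": 30, "travel": [0, 0, 0], "rotation": [0, 0, 0]},
    {"gripper": 30, "travel": [0, 0, 0], "rotation": [0, 0, 0]},
    {"gripper": 30, "travel": [0, 0, 0], "rotation": [0, 0, 0]},
    {"gripper": 30, "travel": [0, 0, 0], "rotation": [0, 0, 0]}
  ]
}}

```text
t: 8.27
tcp_pos: [0.49, -0.2217, 0.0129]
tool_rot: [1.0, 0.0, 0.002, 0.001]
force: [0.6, -0.1, 7.2]
finger_gap: 0.404
```

>>> {"name": "send_rows", "arguments": {
  "motion": [
    {"gripper": 55, "travel": [0, 0, -2], "rotation": [0, 0, 0]},
    {"gripper": 55, "travel": [0, 0, 0], "rotation": [0, 0, 0]},
    {"gripper": 55, "travel": [0, 0, 0], "rotation": [0, 0, 0]},
    {"gripper": 55, "travel": [-5, 0, 0], "rotation": [0, 0, 0]},
    {"gripper": 55, "travel": [0, 0, 0], "rotation": [0, 0, 0]},
    {"gripper": 55, "travel": [0, 0, 0], "rotation": [0, 0, 0]}
  ]
}}

```text
t: 8.77
tcp_pos: [0.4831, -0.2206, 0.0131]
tool_rot: [1.0, -0.0, -0.001, -0.0]
force: [0.3, -0.0, 0.5]
finger_gap: 0.643
```

Run:
```python
from h import *
s=manip.sense();print(s['tcp_pos'],s['force']);c=manip.calibration('wrist');im=snap('wrist','w7')
for p,a in blobs(im,200,9000):print(p,a,onz(c,*p,.016,True).round(4))
```

```text
[ 0.48307326 -0.22062879  0.01307678] [ 0.26885119 -0.02451095  0.54899251]
[554.3, 9.2] 1511 [ 0.6228 -0.3204  0.016 ]
[321.5, 315.5] 4184 [ 0.4856 -0.2222  0.016 ]
```

View pics/w7.png

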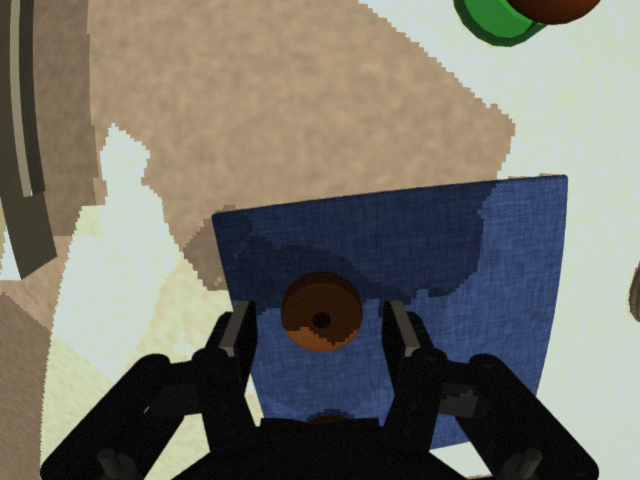

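>>> {"name": "send_rows", "arguments": {
  "motion": [
    {"gripper": 30, "travel": [0, 0, 0], "rotation": [0, 0, 0]},
    {"gripper": 30, "travel": [0, 0, 0], "rotation": [0, 0, 0]},
    {"gripper": 30, "travel": [0, 0, 0], "rotation": [0, 0, 0]},
    {"gripper": 30, "travel": [0, 0, 0], "rotation": [0, 0, 0]},
    {"gripper": 30, "travel": [0, 0, 0], "rotation": [0, 0, 0]},
    {"gripper": 30, "travel": [0, 0, -30], "rotation": [0, 0, 0]},
    {"gripper": 30, "travel": [0, 0, -40], "rotation": [0, 0, 0]},
    {"gripper": 30, "travel": [0, 0, -40], "rotation": [0, 0, 0]},
    {"gripper": 30, "travel": [0, 0, -40], "rotation": [0, 0, 0]}
  ]
}}

```text
t: 9.57
tcp_pos: [0.4833, -0.2205, 0.1644]
tool_rot: [1.0, 0.0, -0.001, -0.001]
force: [1.2, -1.0, -0.2]
finger_gap: 0.401
```

>>> {"name": "send_rows", "arguments": {
  "motion": [
    {"gripper": 30, "travel": [14, -39, 0], "rotation": [0, 0, 0]},
    {"gripper": 30, "travel": [14, -39, 0], "rotation": [0, 0, 0]},
    {"gripper": 30, "travel": [14, -39, 0], "rotation": [0, 0, 0]},
    {"gripper": 30, "travel": [14, -39, 0], "rotation": [0, 0, 0]},
    {"gripper": 30, "travel": [13, -39, 0], "rotation": [0, 0, 0]},
    {"gripper": 30, "travel": [0, 0, 30], "rotation": [0, 0, 0]},
    {"gripper": 30, "travel": [0, 0, 30], "rotation": [0, 0, 0]},
    {"gripper": 30, "travel": [0, 0, 15], "rotation": [0, 0, 0]},
    {"gripper": 30, "travel": [0, 0, 0], "rotation": [0, 0, 0]},
    {"gripper": 30, "travel": [0, 0, 0], "rotation": [0, 0, 0]},
    {"gripper": 30, "travel": [0, 0, 0], "rotation": [0, 0, 0]}
  ]
}}

```text
t: 10.48
tcp_pos: [0.5535, -0.0262, 0.089]
tool_rot: [1.0, -0.0, 0.001, 0.0]
force: [0.4, -0.2, -1.3]
finger_gap: 0.402
```

Run:
```python
from h import *
s=manip.sense();print(s['tcp_pos'],s['force']);c=manip.calibration('wrist');im=snap('wrist','w8')
print([proj(c,(x,y,.064),True).round().tolist() for x,y in[(.5541,-.0249),(.6141,-.0225),(.5518,.0331),(.6118,.0354)]])
c2=c
crop('pics/w8.png','w8c',(120,120,480,400),2)
```

```text
[ 0.55345312 -0.02622768  0.08904994] [ 0.43101565 -0.2356492  -1.27035653]
[[315.0, 291.0], [310.0, 170.0], [204.0, 293.0], [187.0, 178.0]]
```

View pics/w8c.png

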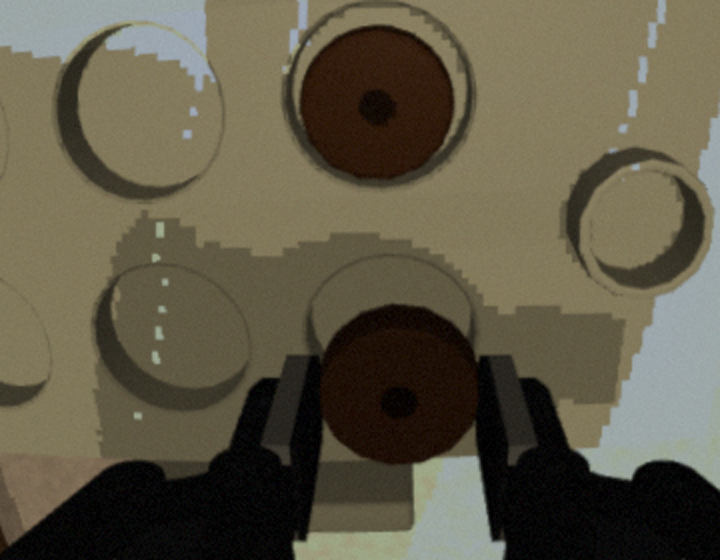

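The crop shows pocket 4 centred about 1 mm to the left and about 2 mm ahead of the pellet, and all the pockets agree with the model to 2 mm. Lowering and releasing.

>>> {"name": "send_rows", "arguments": {
  "motion": [
    {"gripper": 30, "travel": [1.5, -1.5, 10], "rotation": [0, 0, 0]},
    {"gripper": 30, "travel": [0, 0, 8], "rotation": [0, 0, 0]},
    {"gripper": 30, "travel": [0, 0, 3], "rotation": [0, 0, 0]},
    {"gripper": 30, "travel": [0, 0, 0], "rotation": [0, 0, 0]},
    {"gripper": 30, "travel": [0, 0, 0], "rotation": [0, 0, 0]}
  ]
}}

```text
t: 10.95
tcp_pos: [0.554, -0.0244, 0.067]
tool_rot: [1.0, 0.0, -0.0, -0.0]
force: [-0.4, 0.1, -0.1]
finger_gap: 0.396
```

>>> {"name": "send_rows", "arguments": {
  "motion": [
    {"gripper": 48, "travel": [0, 0, 0], "rotation": [0, 0, 0]},
    {"gripper": 48, "travel": [0, 0, 0], "rotation": [0, 0, 0]},
    {"gripper": 48, "travel": [0, 0, 0], "rotation": [0, 0, 0]},
    {"gripper": 48, "travel": [0, 0, 0], "rotation": [0, 0, 0]},
    {"gripper": 48, "travel": [0, 0, -20], "rotation": [0, 0, 0]},
    {"gripper": 48, "travel": [0, 0, -40], "rotation": [0, 0, 0]},
    {"gripper": 60, "travel": [0, 0, -40], "rotation": [0, 0, 0]},
    {"gripper": 60, "travel": [-35, 10, -20], "rotation": [0, 0, 0]},
    {"gripper": 60, "travel": [-35, 20, 0], "rotation": [0, 0, 0]},
    {"gripper": 60, "travel": [0, 40, 0], "rotation": [0, 0, 0]},
    {"gripper": 60, "travel": [0, 0, 0], "rotation": [0, 0, 0]},
    {"gripper": 60, "travel": [0, 0, 0], "rotation": [0, 0, 0]}
  ]
}}

```text
t: 11.95
tcp_pos: [0.484, -0.096, 0.1879]
tool_rot: [1.0, -0.002, 0.001, 0.0]
force: [-0.5, -0.3, -0.0]
finger_gap: 0.708
```

Run:
```python
from h import *
manip.snapshot('side');manip.snapshot('side');manip.snapshot('side')
s=manip.sense();print(s['tcp_pos'],s['t'])
c=manip.calibration('wrist');im=snap('wrist','w9')
for p,a in blobs(im,200,4000):print(p,a,onz(c,*p,.017,True).round(4),'z.062',onz(c,*p,.062,True).round(4))
```

```text
[ 0.48435617 -0.09381402  0.18732338] 12.1
[26.0, 20.6] 1716 [0.703  0.2105 0.017 ] z.062 [0.6836 0.1666 0.062 ]
[218.3, 61.8] 1736 [ 0.6199 -0.0098  0.017 ] z.062 [ 0.6124 -0.022   0.062 ]
[560.8, 70.3] 1202 [ 0.6324 -0.3232  0.017 ] z.062 [ 0.6232 -0.2902  0.062 ]
[223.8, 138.9] 1710 [ 0.5529 -0.0133  0.017 ] z.062 [ 0.5551 -0.025   0.062 ]
[532.2, 275.6] 612 [ 0.4234 -0.3158  0.017 ] z.062 [ 0.4443 -0.2839  0.062 ]
[452.1, 302.9] 751 [ 0.3963 -0.2268  0.017 ] z.062 [ 0.4211 -0.2077  0.062 ]
```

>>> {"name": "send_rows", "arguments": {
  "motion": [
    {"gripper": 60, "travel": [-10, 37, 0], "rotation": [0, 0, 0]},
    {"gripper": 60, "travel": [-10, 37, 0], "rotation": [0, 0, 0]},
    {"gripper": 60, "travel": [-10, 37, 0], "rotation": [0, 0, 0]},
    {"gripper": 60, "travel": [-10, 37, 0], "rotation": [0, 0, 0]},
    {"gripper": 60, "travel": [-11, 37, 0], "rotation": [0, 0, 0]},
    {"gripper": 60, "travel": [-10, 37, 0], "rotation": [0, 0, 0]},
    {"gripper": 60, "travel": [0, 0, 40], "rotation": [0, 0, 0]},
    {"gripper": 60, "travel": [0, 0, 40], "rotation": [0, 0, 0]},
    {"gripper": 60, "travel": [0, 0, 40], "rotation": [0, 0, 0]},
    {"gripper": 60, "travel": [0, 0, 25], "rotation": [0, 0, 0]},
    {"gripper": 60, "travel": [0, 0, 0], "rotation": [0, 0, 0]},
    {"gripper": 60, "travel": [0, 0, 0], "rotation": [0, 0, 0]}
  ]
}}

```text
t: 13.15
tcp_pos: [0.4232, -0.315, 0.041]
tool_rot: [1.0, 0.001, -0.001, -0.001]
force: [-0.2, 0.2, 0.3]
finger_gap: 0.704
```

>>> {"name": "send_rows", "arguments": {
  "motion": [
    {"gripper": 60, "travel": [0, 0, 0], "rotation": [0, 0, 0]},
    {"gripper": 60, "travel": [0, 0, 0], "rotation": [0, 0, 0]}
  ]
}}

```text
t: 13.32
tcp_pos: [0.4248, -0.3172, 0.0442]
tool_rot: [1.0, 0.001, 0.001, 0.002]
force: [0.4, -0.1, -1.0]
finger_gap: 0.704
```

Run:
```python
from h import *
s=manip.sense();print(s['tcp_pos'],s['t'])
c=manip.calibration('wrist');im=snap('wrist','w10')
for p,a in blobs(im,200,6000):print(p,a,onz(c,*p,.016,True).round(4))
```

```text
[ 0.42478641 -0.31719448  0.04419656] 13.3167
[319.3, 290.5] 3488 [ 0.424  -0.3179  0.016 ]
[165.7, 328.9] 2475 [ 0.3974 -0.23    0.016 ]
```

>>> {"name": "send_rows", "arguments": {
  "motion": [
    {"gripper": 60, "travel": [-0.5, 0.5, 20], "rotation": [0, 0, 0]},
    {"gripper": 60, "travel": [0, 0, 11], "rotation": [0, 0, 0]},
    {"gripper": 60, "travel": [0, 0, 0], "rotation": [0, 0, 0]},
    {"gripper": 60, "travel": [0, 0, 0], "rotation": [0, 0, 0]},
    {"gripper": 30, "travel": [0, 0, 0], "rotation": [0, 0, 0]},
    {"gripper": 30, "travel": [0, 0, 0], "rotation": [0, 0, 0]},
    {"gripper": 30, "travel": [0, 0, 0], "rotation": [0, 0, 0]},
    {"gripper": 30, "travel": [0, 0, 0], "rotation": [0, 0, 0]},
    {"gripper": 30, "travel": [0, 0, 0], "rotation": [0, 0, 0]},
    {"gripper": 30, "travel": [0, 0, -30], "rotation": [0, 0, 0]},
    {"gripper": 30, "travel": [0, 0, -40], "rotation": [0, 0, 0]},
    {"gripper": 30, "travel": [0, 0, -40], "rotation": [0, 0, 0]}
  ]
}}

```text
t: 14.37
tcp_pos: [0.422, -0.3161, 0.1215]
tool_rot: [1.0, 0.0, -0.001, -0.001]
force: [0.9, -1.5, -0.1]
finger_gap: 0.403
```

>>> {"name": "send_rows", "arguments": {
  "motion": [
    {"gripper": 30, "travel": [0, 0, -40], "rotation": [0, 0, 0]},
    {"gripper": 30, "travel": [19, -35, 0], "rotation": [0, 0, 0]},
    {"gripper": 30, "travel": [19, -35, 0], "rotation": [0, 0, 0]},
    {"gripper": 30, "travel": [19, -35, 0], "rotation": [0, 0, 0]},
    {"gripper": 30, "travel": [19, -35, 0], "rotation": [0, 0, 0]},
    {"gripper": 30, "travel": [19, -35, 0], "rotation": [0, 0, 0]},
    {"gripper": 30, "travel": [19, -35, 0], "rotation": [0, 0, 0]},
    {"gripper": 30, "travel": [19, -35, 0], "rotation": [0, 0, 0]},
    {"gripper": 30, "travel": [19, -35, 0], "rotation": [0, 0, 0]},
    {"gripper": 30, "travel": [19, -35, 0], "rotation": [0, 0, 0]},
    {"gripper": 30, "travel": [19, -35, 0], "rotation": [0, 0, 0]}
  ]
}}

```text
t: 15.28
tcp_pos: [0.613, 0.0351, 0.1613]
tool_rot: [1.0, 0.0, -0.0, 0.0]
force: [0.6, -0.3, -0.2]
finger_gap: 0.404
```

>>> {"name": "send_rows", "arguments": {
  "motion": [
    {"gripper": 30, "travel": [0, 0, 30], "rotation": [0, 0, 0]},
    {"gripper": 30, "travel": [0, 0, 30], "rotation": [0, 0, 0]},
    {"gripper": 30, "travel": [0, 0, 15], "rotation": [0, 0, 0]},
    {"gripper": 30, "travel": [0, 0, 0], "rotation": [0, 0, 0]},
    {"gripper": 30, "travel": [0, 0, 0], "rotation": [0, 0, 0]},
    {"gripper": 30, "travel": [0, 0, 0], "rotation": [0, 0, 0]},
    {"gripper": 30, "travel": [0, 0, 0], "rotation": [0, 0, 0]}
  ]
}}

```text
t: 15.87
tcp_pos: [0.614, 0.0327, 0.0879]
tool_rot: [1.0, -0.0, 0.002, 0.0]
force: [1.2, -0.4, 1.2]
finger_gap: 0.404
```

Run:
```python
from h import *
s=manip.sense();print(s['tcp_pos'],s['t'],s['force'],s['finger_gap']);c=manip.calibration('wrist');im=snap('wrist','w11')
for p,a in blobs(im,200,6000):print(p,a,onz(c,*p,.062,True).round(4))
```

```text
[0.61396162 0.03268595 0.08794552] 15.8667 [ 1.21632545 -0.35257947  1.23463106] 0.40438493512919466
[606.4, 97.5] 1837 [ 0.7236 -0.1258  0.062 ]
[126.8, 180.2] 294 [0.6726 0.1282 0.062 ]
[422.8, 289.9] 2776 [ 0.6138 -0.0214  0.062 ]
[319.0, 321.6] 3803 [0.596  0.0322 0.062 ]
[7.4, 388.8] 800 [0.5074 0.2979 0.062 ]
[187.2, 456.6] 523 [0.4719 0.1299 0.062 ]
```

>>> {"name": "send_rows", "arguments": {
  "motion": [
    {"gripper": 30, "travel": [0, 0, 10], "rotation": [0, 0, 0]},
    {"gripper": 30, "travel": [0, 0, 8], "rotation": [0, 0, 0]},
    {"gripper": 30, "travel": [0, 0, 3], "rotation": [0, 0, 0]},
    {"gripper": 30, "travel": [0, 0, 0], "rotation": [0, 0, 0]},
    {"gripper": 30, "travel": [0, 0, 0], "rotation": [0, 0, 0]}
  ]
}}

```text
t: 16.33
tcp_pos: [0.6123, 0.0331, 0.0647]
tool_rot: [1.0, 0.0, -0.001, -0.0]
force: [0.1, -0.4, -1.1]
finger_gap: 0.405
```

>>> {"name": "send_rows", "arguments": {
  "motion": [
    {"gripper": 48, "travel": [0, 0, 0], "rotation": [0, 0, 0]},
    {"gripper": 48, "travel": [0, 0, 0], "rotation": [0, 0, 0]},
    {"gripper": 48, "travel": [0, 0, 0], "rotation": [0, 0, 0]},
    {"gripper": 48, "travel": [0, 0, 0], "rotation": [0, 0, 0]},
    {"gripper": 48, "travel": [0, 0, -20], "rotation": [0, 0, 0]},
    {"gripper": 48, "travel": [0, 0, -40], "rotation": [0, 0, 0]},
    {"gripper": 60, "travel": [0, 0, -40], "rotation": [0, 0, 0]},
    {"gripper": 60, "travel": [-27, 33, -10], "rotation": [0, 0, 0]},
    {"gripper": 60, "travel": [-27, 33, 0], "rotation": [0, 0, 0]},
    {"gripper": 60, "travel": [-27, 33, 0], "rotation": [0, 0, 0]},
    {"gripper": 60, "travel": [-27, 33, 0], "rotation": [0, 0, 0]},
    {"gripper": 60, "travel": [-27, 33, 0], "rotation": [0, 0, 0]}
  ]
}}

```text
t: 17.33
tcp_pos: [0.4803, -0.1283, 0.1754]
tool_rot: [1.0, 0.001, 0.001, 0.0]
force: [0.2, -1.4, -0.1]
finger_gap: 0.702
```

>>> {"name": "send_rows", "arguments": {
  "motion": [
    {"gripper": 60, "travel": [-27, 33, 0], "rotation": [0, 0, 0]},
    {"gripper": 60, "travel": [-27, 33, 0], "rotation": [0, 0, 0]},
    {"gripper": 60, "travel": [-27, 33, 0], "rotation": [0, 0, 0]},
    {"gripper": 60, "travel": [0, 0, 40], "rotation": [0, 0, 0]},
    {"gripper": 60, "travel": [0, 0, 40], "rotation": [0, 0, 0]},
    {"gripper": 60, "travel": [0, 0, 40], "rotation": [0, 0, 0]},
    {"gripper": 60, "travel": [0, 0, 14], "rotation": [0, 0, 0]},
    {"gripper": 60, "travel": [0, 0, 0], "rotation": [0, 0, 0]},
    {"gripper": 60, "travel": [0, 0, 0], "rotation": [0, 0, 0]},
    {"gripper": 60, "travel": [0, 0, 0], "rotation": [0, 0, 0]}
  ]
}}

```text
t: 18.17
tcp_pos: [0.4032, -0.2246, 0.0418]
tool_rot: [1.0, 0.0, 0.001, 0.001]
force: [0.2, -0.1, -0.0]
finger_gap: 0.704
```

Run:
```python
from h import *
s=manip.sense();print(s['tcp_pos'],s['t'])
c=manip.calibration('wrist');im=snap('wrist','w12')
for p,a in blobs(im,200,6000):print(p,a,onz(c,*p,.016,True).round(4))
```

```text
[ 0.40319246 -0.2246188   0.04181128] 18.1667
[324.2, 302.2] 3490 [ 0.3968 -0.2278  0.016 ]
```

>>> {"name": "send_rows", "arguments": {
  "motion": [
    {"gripper": 60, "travel": [-6, 3.5, 0], "rotation": [0, 0, 0]},
    {"gripper": 60, "travel": [0, 0, 18], "rotation": [0, 0, 0]},
    {"gripper": 60, "travel": [0, 0, 11], "rotation": [0, 0, 0]},
    {"gripper": 60, "travel": [0, 0, 0], "rotation": [0, 0, 0]},
    {"gripper": 60, "travel": [0, 0, 0], "rotation": [0, 0, 0]},
    {"gripper": 30, "travel": [0, 0, 0], "rotation": [0, 0, 0]},
    {"gripper": 30, "travel": [0, 0, 0], "rotation": [0, 0, 0]},
    {"gripper": 30, "travel": [0, 0, 0], "rotation": [0, 0, 0]},
    {"gripper": 30, "travel": [0, 0, 0], "rotation": [0, 0, 0]},
    {"gripper": 30, "travel": [0, 0, 0], "rotation": [0, 0, 0]},
    {"gripper": 30, "travel": [0, 0, -30], "rotation": [0, 0, 0]},
    {"gripper": 30, "travel": [0, 0, -40], "rotation": [0, 0, 0]}
  ]
}}

```text
t: 19.22
tcp_pos: [0.3948, -0.2262, 0.0805]
tool_rot: [1.0, 0.0, -0.003, -0.003]
force: [1.3, -0.6, -0.9]
finger_gap: 0.399
```

>>> {"name": "send_rows", "arguments": {
  "motion": [
    {"gripper": 30, "travel": [0, 0, -40], "rotation": [0, 0, 0]},
    {"gripper": 30, "travel": [0, 0, -40], "rotation": [0, 0, 0]},
    {"gripper": 30, "travel": [20, -33, 0], "rotation": [0, 0, 0]},
    {"gripper": 30, "travel": [20, -33, 0], "rotation": [0, 0, 0]},
    {"gripper": 30, "travel": [20, -33, 0], "rotation": [0, 0, 0]},
    {"gripper": 30, "travel": [20, -33, 0], "rotation": [0, 0, 0]},
    {"gripper": 30, "travel": [19, -32, 0], "rotation": [0, 0, 0]},
    {"gripper": 30, "travel": [19, -32, 0], "rotation": [0, 0, 0]},
    {"gripper": 30, "travel": [19, -32, 0], "rotation": [0, 0, 0]},
    {"gripper": 30, "travel": [19, -32, 0], "rotation": [0, 0, 0]},
    {"gripper": 30, "travel": [0, 0, 25], "rotation": [0, 0, 0]},
    {"gripper": 30, "travel": [0, 0, 25], "rotation": [0, 0, 0]}
  ]
}}

```text
t: 20.22
tcp_pos: [0.5549, 0.0347, 0.1133]
tool_rot: [1.0, 0.002, 0.003, 0.0]
force: [-0.6, -0.3, -0.8]
finger_gap: 0.401
```

>>> {"name": "send_rows", "arguments": {
  "motion": [
    {"gripper": 30, "travel": [0, 0, 25], "rotation": [0, 0, 0]},
    {"gripper": 30, "travel": [0, 0, 0], "rotation": [0, 0, 0]},
    {"gripper": 30, "travel": [0, 0, 0], "rotation": [0, 0, 0]},
    {"gripper": 30, "travel": [0, 0, 0], "rotation": [0, 0, 0]},
    {"gripper": 30, "travel": [0, 0, 0], "rotation": [0, 0, 0]}
  ]
}}

```text
t: 20.63
tcp_pos: [0.5535, 0.0321, 0.0886]
tool_rot: [1.0, -0.0, 0.002, 0.0]
force: [-0.7, -0.5, -0.2]
finger_gap: 0.401
```

Run:
```python
from h import *
s=manip.sense();print(s['tcp_pos'],s['t'],s['force'],s['finger_gap']);c=manip.calibration('wrist');im=snap('wrist','w13')
for p,a in blobs(im,200,6000):print(p,a,onz(c,*p,.062,True).round(4))
```

```text
[0.55351803 0.03209318 0.08855885] 20.6333 [-0.66898647 -0.53599501 -0.1521961 ] 0.40147378682263485
[154.7, 7.1] 1302 [0.6973 0.1097 0.062 ]
[531.0, 5.3] 486 [ 0.7041 -0.0743  0.062 ]
[597.5, 5.8] 662 [ 0.7163 -0.1217  0.062 ]
[120.5, 80.0] 210 [0.6627 0.1283 0.062 ]
[316.5, 174.3] 4318 [0.6121 0.0327 0.062 ]
[431.1, 173.9] 3817 [ 0.6132 -0.0211  0.062 ]
[428.4, 285.2] 2727 [ 0.5558 -0.025   0.062 ]
[319.1, 322.8] 3581 [0.5344 0.0316 0.062 ]
```

>>> {"name": "send_rows", "arguments": {
  "motion": [
    {"gripper": 30, "travel": [0, 0, 10], "rotation": [0, 0, 0]},
    {"gripper": 30, "travel": [0, 0, 8], "rotation": [0, 0, 0]},
    {"gripper": 30, "travel": [0, 0, 3], "rotation": [0, 0, 0]},
    {"gripper": 30, "travel": [0, 0, 0], "rotation": [0, 0, 0]},
    {"gripper": 30, "travel": [0, 0, 0], "rotation": [0, 0, 0]}
  ]
}}

```text
t: 21.1
tcp_pos: [0.552, 0.0325, 0.0653]
tool_rot: [1.0, 0.0, -0.001, -0.0]
force: [-0.1, 0.4, -0.6]
finger_gap: 0.4
```

>>> {"name": "send_rows", "arguments": {
  "motion": [
    {"gripper": 48, "travel": [0, 0, 0], "rotation": [0, 0, 0]},
    {"gripper": 48, "travel": [0, 0, 0], "rotation": [0, 0, 0]},
    {"gripper": 48, "travel": [0, 0, 0], "rotation": [0, 0, 0]},
    {"gripper": 48, "travel": [0, 0, 0], "rotation": [0, 0, 0]},
    {"gripper": 48, "travel": [0, 0, -20], "rotation": [0, 0, 0]},
    {"gripper": 48, "travel": [0, 0, -40], "rotation": [0, 0, 0]},
    {"gripper": 70, "travel": [0, 0, -40], "rotation": [0, 0, 0]},
    {"gripper": 70, "travel": [-30, 0, -10], "rotation": [0, 0, 0]},
    {"gripper": 70, "travel": [-20, 30, 0], "rotation": [0, 0, 0]},
    {"gripper": 70, "travel": [0, 40, 0], "rotation": [0, 0, 0]},
    {"gripper": 70, "travel": [0, 0, 0], "rotation": [0, 0, 0]},
    {"gripper": 70, "travel": [0, 0, 0], "rotation": [0, 0, 0]}
  ]
}}

```text
t: 22.1
tcp_pos: [0.5027, -0.0393, 0.1764]
tool_rot: [1.0, -0.002, 0.001, 0.0]
force: [-0.3, -0.1, 0.1]
finger_gap: 0.819
```

>>> {"name": "send_rows", "arguments": {
  "motion": [
    {"gripper": 70, "travel": [0, 0, 0], "rotation": [0, 0, 0]},
    {"gripper": 70, "travel": [0, 0, 0], "rotation": [0, 0, 0]}
  ]
}}

```text
t: 22.27
tcp_pos: [0.5023, -0.0368, 0.1757]
tool_rot: [1.0, 0.0, -0.0, -0.0]
force: [0.7, 0.0, -0.2]
finger_gap: 0.819
```

Run:
```python
from h import *
s=manip.sense();print(s['tcp_pos'],s['t'],s['force'],s['finger_gap']);c=manip.calibration('wrist');im=snap('wrist','w14')
for p,a in blobs(im,200,6000):print(p,a,onz(c,*p,.062,True).round(4))
```

```text
[ 0.50233514 -0.03678551  0.17568719] 22.2667 [ 0.66306472  0.04978327 -0.21402124] 0.8193727841366727
[296.1, 79.7] 1897 [ 0.6131 -0.0217  0.062 ]
[218.1, 85.8] 1861 [0.6113 0.0322 0.062 ]
[615.1, 101.4] 1008 [ 0.624  -0.2883  0.062 ]
[301.4, 163.3] 1847 [ 0.5553 -0.025   0.062 ]
[221.5, 171.3] 1763 [0.5507 0.0318 0.062 ]
```

View pics/w14.png

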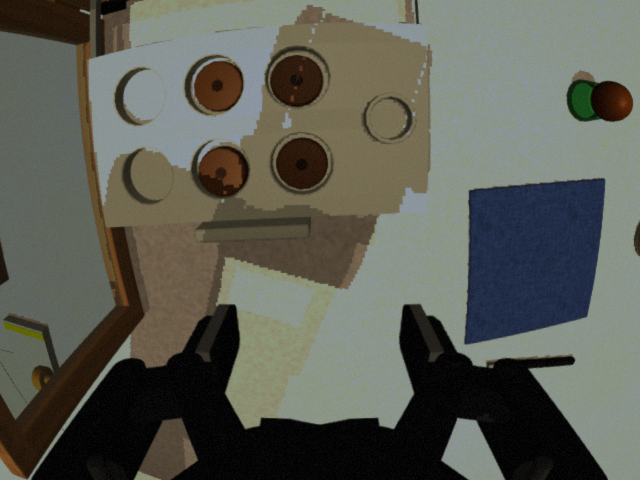

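All four pellets lie flat in their own pockets at (296,80), (218,86), (301,163) and (221,171). The ring is at (388,118) and the stone at (612,101).

Run:
```python
from h import *
c=manip.calibration('wrist')
print('ring',onz(c,388,118,.078,True),'stone',onz(c,614,101,.045,True),'cup',onz(c,584,100,.01,True))
# tray frame from the pellets/pockets
P=np.array([onz(c,*p,.064,True)[:2] for p in[(149,175),(140,96),(221,169),(215,85),(302,163),(297,78)]]);m,y,Rm,e=fit(P);print(m,y,(e*1000).round(1).tolist())
for d in(-.1145,-.118,-.121):print(m+Rm@np.array([0,d]))
s=manip.calibration('side');print(onz(s,415.5,345.5,.045))
```

```text
ring [ 0.58745887 -0.08094251  0.078     ] stone [ 0.62678094 -0.30304837  0.045     ] cup [ 0.62547413 -0.29324094  0.01      ]
[0.58237209 0.03313861] 0.04492740950342526 [[0.8, -1.4], [-0.2, -0.4], [0.2, -0.1], [-0.6, -0.4], [0.7, 0.9], [-0.9, 1.3]]
[ 0.58751454 -0.08124586]
[ 0.58767174 -0.08474232]
[ 0.58780647 -0.0877393 ]
[ 0.62318977 -0.29986473  0.045     ]
```

>>> {"name": "send_rows", "arguments": {
  "motion": [
    {"gripper": 60, "travel": [9, 38, 0], "rotation": [0, 0, 0]},
    {"gripper": 60, "travel": [9, 38, 0], "rotation": [0, 0, 0]},
    {"gripper": 60, "travel": [9, 38, 0], "rotation": [0, 0, 0]},
    {"gripper": 60, "travel": [9, 38, 0], "rotation": [0, 0, 0]},
    {"gripper": 60, "travel": [9, 38, 0], "rotation": [0, 0, 0]},
    {"gripper": 60, "travel": [8, 37, 0], "rotation": [0, 0, 0]},
    {"gripper": 60, "travel": [8, 37, 0], "rotation": [0, 0, 0]},
    {"gripper": 60, "travel": [0, 0, 0], "rotation": [0, 0, 0]},
    {"gripper": 60, "travel": [0, 0, 0], "rotation": [0, 0, 0]},
    {"gripper": 60, "travel": [0, 0, 0], "rotation": [0, 0, 0]},
    {"gripper": 60, "travel": [0, 0, 0], "rotation": [0, 0, 0]}
  ]
}}

```text
t: 23.23
tcp_pos: [0.5631, -0.2992, 0.1753]
tool_rot: [1.0, 0.001, -0.001, -0.001]
force: [0.4, -0.3, -0.1]
finger_gap: 0.704
```

Run:
```python
from h import *
s=manip.sense();print(s['tcp_pos'],s['t'])
c=manip.calibration('wrist');im=snap('wrist','w15')
for p,a in blobs(im,200,9000):print(p,a,[onz(c,*p,z,True).round(4) for z in(.043,.05)])
hsv=cv2.cvtColor(im,cv2.COLOR_BGR2HSV);m=((hsv[:,:,0]>50)&(hsv[:,:,0]<80)&(hsv[:,:,1]>150)).astype(np.uint8)
n,_,st,ce=cv2.connectedComponentsWithStats(m)
for i in range(1,n):
    if st[i,4]>100:print('green',st[i],ce[i])
```

```text
[ 0.5631089  -0.29923131  0.17528602] 23.2333
[49.8, 9.0] 1543 [array([ 0.7677, -0.0625,  0.043 ]), array([ 0.7646, -0.0686,  0.05  ])]
[91.7, 30.3] 1134 [array([ 0.7353, -0.1125,  0.043 ]), array([ 0.733 , -0.1173,  0.05  ])]
[30.0, 61.0] 2118 [array([ 0.7232, -0.0394,  0.043 ]), array([ 0.7212, -0.046 ,  0.05  ])]
[319.3, 145.6] 1842 [array([ 0.6268, -0.2995,  0.043 ]), array([ 0.6273, -0.2995,  0.05  ])]
[11.5, 183.9] 693 [array([ 6.107e-01, -6.000e-04,  4.300e-02]), array([ 0.6116, -0.0082,  0.05  ])]
[25.3, 244.7] 603 [array([ 0.5481, -0.0047,  0.043 ]), array([ 0.5507, -0.0123,  0.05  ])]
[625.0, 454.9] 1591 [array([ 0.1554, -0.8391,  0.043 ]), array([ 0.168 , -0.8254,  0.05  ])]
green [ 471  140  134   98 8824] [536.50917951 186.24512693]
```

>>> {"name": "send_rows", "arguments": {
  "motion": [
    {"gripper": 60, "travel": [32, 0, 0], "rotation": [0, 0, 0]},
    {"gripper": 60, "travel": [31.5, 0, 0], "rotation": [0, 0, 0]},
    {"gripper": 60, "travel": [0, 0, 40], "rotation": [0, 0, 0]},
    {"gripper": 60, "travel": [0, 0, 40], "rotation": [0, 0, 0]},
    {"gripper": 60, "travel": [0, 0, 30], "rotation": [0, 0, 0]},
    {"gripper": 60, "travel": [0, 0, 20], "rotation": [0, 0, 0]},
    {"gripper": 60, "travel": [0, 0, 12], "rotation": [0, 0, 0]},
    {"gripper": 60, "travel": [0, 0, 0], "rotation": [0, 0, 0]},
    {"gripper": 60, "travel": [0, 0, 0], "rotation": [0, 0, 0]},
    {"gripper": 60, "travel": [0, 0, 0], "rotation": [0, 0, 0]},
    {"gripper": 60, "travel": [0, 0, 0], "rotation": [0, 0, 0]}
  ]
}}

```text
t: 24.2
tcp_pos: [0.6284, -0.3022, 0.0362]
tool_rot: [1.0, 0.0, 0.002, 0.001]
force: [0.1, -0.2, 0.1]
finger_gap: 0.71
```

Run:
```python
from h import *
s=manip.sense();print(s['tcp_pos'],s['t'],s['force'])
c=manip.calibration('wrist');im=snap('wrist','w16')
for p,a in blobs(im,1000,19000):print(p,a,[onz(c,*p,z,True).round(4) for z in(.043,.05)])
```

```text
[ 0.62835227 -0.30224506  0.03619569] 24.2 [ 0.09928412 -0.21720178  0.09605226]
[310.7, 340.6] 4503 [array([ 0.6204, -0.2991,  0.043 ]), array([ 0.6251, -0.2993,  0.05  ])]
```

View pics/w16.png

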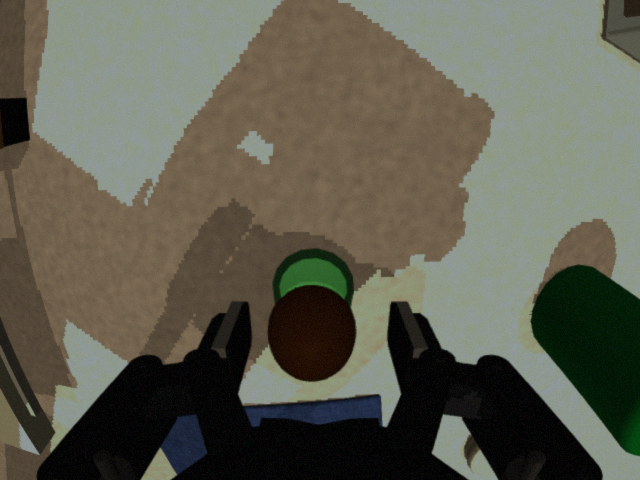

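Run:
```python
from h import *
c=manip.calibration('wrist');print(manip.sense()['tcp_pos'])
print('foot far',onz(c,313,249,0.002,True),'rim far', onz(c,313,258,.03,True))
for a in np.linspace(0,6.28,9)[:8]:print(proj(c,(.626+.019*np.cos(a),-.2995+.019*np.sin(a),.043),True).round().tolist(),end=' ')
```

```text
[ 0.62819501 -0.3022588   0.03611626]
foot far [ 0.64775715 -0.29977144  0.002     ] rim far [ 0.65382447 -0.30018952  0.03      ]
[311.0, 290.0] [279.0, 302.0] [267.0, 329.0] [282.0, 354.0] [312.0, 365.0] [342.0, 355.0] [356.0, 329.0] [344.0, 302.0]
```

>>> {"name": "send_rows", "arguments": {
  "motion": [
    {"gripper": 60, "travel": [-2, -2.7, 4], "rotation": [0, 0, 0]},
    {"gripper": 60, "travel": [0, 0, 0], "rotation": [0, 0, 0]},
    {"gripper": 60, "travel": [0, 0, 0], "rotation": [0, 0, 0]},
    {"gripper": 32, "travel": [0, 0, 0], "rotation": [0, 0, 0]},
    {"gripper": 32, "travel": [0, 0, 0], "rotation": [0, 0, 0]},
    {"gripper": 32, "travel": [0, 0, 0], "rotation": [0, 0, 0]},
    {"gripper": 32, "travel": [0, 0, 0], "rotation": [0, 0, 0]},
    {"gripper": 32, "travel": [0, 0, 0], "rotation": [0, 0, 0]},
    {"gripper": 32, "travel": [0, 0, 0], "rotation": [0, 0, 0]}
  ],
  "newtons": 30
}}

```text
t: 25.0
tcp_pos: [0.625, -0.2989, 0.03]
tool_rot: [1.0, 0.0, 0.0, 0.0]
force: [-0.5, -0.9, 2.4]
finger_gap: 0.423
```

>>> {"name": "send_rows", "arguments": {
  "motion": [
    {"gripper": 32, "travel": [0, 0, -15], "rotation": [0, 0, 0]},
    {"gripper": 32, "travel": [0, 0, -25], "rotation": [0, 0, 0]},
    {"gripper": 32, "travel": [0, 0, -35], "rotation": [0, 0, 0]},
    {"gripper": 32, "travel": [0, 0, -35], "rotation": [0, 0, 0]},
    {"gripper": 32, "travel": [-8, -36, 0], "rotation": [0, 0, 0]},
    {"gripper": 32, "travel": [-8, -36, 0], "rotation": [0, 0, 0]},
    {"gripper": 32, "travel": [-8, -36, 0], "rotation": [0, 0, 0]},
    {"gripper": 32, "travel": [-7, -36, 0], "rotation": [0, 0, 0]},
    {"gripper": 32, "travel": [-7, -36, 0], "rotation": [0, 0, 0]},
    {"gripper": 32, "travel": [0, -38, 0], "rotation": [0, 0, 0]},
    {"gripper": 32, "travel": [0, 0, 0], "rotation": [0, 0, 0]},
    {"gripper": 32, "travel": [0, 0, 0], "rotation": [0, 0, 0]}
  ]
}}

```text
t: 26.0
tcp_pos: [0.5868, -0.0786, 0.1407]
tool_rot: [1.0, 0.002, 0.0, 0.0]
force: [-0.6, -1.3, 0.4]
finger_gap: 0.418
```

>>> {"name": "send_rows", "arguments": {
  "motion": [
    {"gripper": 32, "travel": [0, 0, 30], "rotation": [0, 0, 0]},
    {"gripper": 32, "travel": [0, 0, 0], "rotation": [0, 0, 0]},
    {"gripper": 32, "travel": [0, 0, 0], "rotation": [0, 0, 0]},
    {"gripper": 32, "travel": [0, 0, 0], "rotation": [0, 0, 0]}
  ]
}}

```text
t: 26.33
tcp_pos: [0.5872, -0.0821, 0.1103]
tool_rot: [1.0, -0.001, 0.0, 0.0]
force: [0.7, -0.6, -0.4]
finger_gap: 0.423
```

Run:
```python
from h import *
s=manip.sense();print(s['tcp_pos'],s['t'],s['force'],s['finger_gap']*85.4)
c=manip.calibration('wrist');im=snap('wrist','w17')
for p,a in blobs(im,1000,9000):print(p,a,onz(c,*p,.062,True).round(4))
for r in(.014,.017):print([proj(c,(.5875+r*np.cos(a),-.082+r*np.sin(a),.078),True).round().tolist() for a in(0,1.57,3.14,-1.57)])
crop('pics/w17.png','w17c',(120,160,480,430),2)
```

```text
[ 0.58722797 -0.08207004  0.11030187] 26.3333 [ 0.73154087 -0.64231539 -0.41821929] 36.124602882643345
[401.2, 20.1] 1539 [ 0.7246 -0.1245  0.062 ]
[208.0, 226.4] 2384 [ 0.6147 -0.0215  0.062 ]
[124.8, 232.1] 2023 [0.6118 0.0322 0.062 ]
[319.3, 337.5] 6281 [ 0.5441 -0.0827  0.062 ]
[219.4, 318.0] 1229 [ 0.5568 -0.022   0.062 ]
[143.1, 322.1] 1527 [0.5506 0.0317 0.062 ]
[68.6, 413.9] 2621 [0.4434 0.1409 0.062 ]
[[318.0, 260.0], [291.0, 285.0], [318.0, 309.0], [345.0, 285.0]]
[[318.0, 254.0], [285.0, 285.0], [318.0, 313.0], [351.0, 285.0]]
```

View pics/w17c.png

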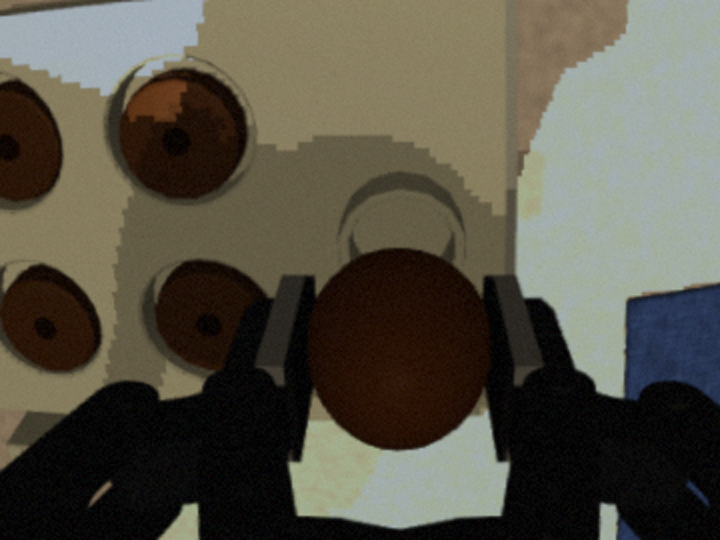

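The ring shows centred at about column 321, so the stone needs about 1 mm to the right. Lowering.

>>> {"name": "send_rows", "arguments": {
  "motion": [
    {"gripper": 32, "travel": [0, 1.2, 15], "rotation": [0, 0, 0]},
    {"gripper": 32, "travel": [0, 0, 10], "rotation": [0, 0, 0]},
    {"gripper": 32, "travel": [0, 0, 4], "rotation": [0, 0, 0]},
    {"gripper": 32, "travel": [0, 0, 1], "rotation": [0, 0, 0]},
    {"gripper": 32, "travel": [0, 0, 0], "rotation": [0, 0, 0]},
    {"gripper": 32, "travel": [0, 0, 0], "rotation": [0, 0, 0]}
  ]
}}

```text
t: 26.88
tcp_pos: [0.5872, -0.0821, 0.0802]
tool_rot: [1.0, 0.0, 0.0, 0.0]
force: [-0.4, 0.9, 0.1]
finger_gap: 0.421
```

>>> {"name": "send_rows", "arguments": {
  "motion": [
    {"gripper": 32, "travel": [0, 0, 1.5], "rotation": [0, 0, 0]},
    {"gripper": 32, "travel": [0, 0, 0], "rotation": [0, 0, 0]},
    {"gripper": 32, "travel": [0, 0, 0], "rotation": [0, 0, 0]}
  ]
}}

```text
t: 27.13
tcp_pos: [0.5872, -0.0822, 0.0789]
tool_rot: [1.0, 0.0, 0.0, 0.0]
force: [-0.8, -1.6, 1.2]
finger_gap: 0.424
```

>>> {"name": "send_rows", "arguments": {
  "motion": [
    {"gripper": 32, "travel": [0, 0.6, 1], "rotation": [0, 0, 0]},
    {"gripper": 32, "travel": [0, 0, 0], "rotation": [0, 0, 0]},
    {"gripper": 32, "travel": [0, 0, 0], "rotation": [0, 0, 0]}
  ]
}}

```text
t: 27.38
tcp_pos: [0.587, -0.0827, 0.078]
tool_rot: [1.0, 0.0, 0.0, 0.0]
force: [-1.7, -0.2, 5.1]
finger_gap: 0.429
```

>>> {"name": "send_rows", "arguments": {
  "motion": [
    {"gripper": 40, "travel": [0, 0, 0], "rotation": [0, 0, 0]},
    {"gripper": 40, "travel": [0, 0, 0], "rotation": [0, 0, 0]},
    {"gripper": 52, "travel": [0, 0, 0], "rotation": [0, 0, 0]},
    {"gripper": 52, "travel": [0, 0, 0], "rotation": [0, 0, 0]},
    {"gripper": 52, "travel": [0, 0, 0], "rotation": [0, 0, 0]},
    {"gripper": 52, "travel": [0, 0, -15], "rotation": [0, 0, 0]},
    {"gripper": 52, "travel": [0, 0, -40], "rotation": [0, 0, 0]},
    {"gripper": 52, "travel": [0, 0, -40], "rotation": [0, 0, 0]},
    {"gripper": 52, "travel": [-40, 0, 0], "rotation": [0, 0, 0]},
    {"gripper": 52, "travel": [-40, 0, 0], "rotation": [0, 0, 0]},
    {"gripper": 52, "travel": [0, 0, 0], "rotation": [0, 0, 0]},
    {"gripper": 52, "travel": [0, 0, 0], "rotation": [0, 0, 0]}
  ]
}}

```text
t: 28.38
tcp_pos: [0.5032, -0.0815, 0.172]
tool_rot: [1.0, -0.0, -0.002, -0.001]
force: [0.9, -0.7, 0.0]
finger_gap: 0.611
```

>>> {"name": "send_rows", "arguments": {
  "motion": [
    {"gripper": 20, "travel": [0, 0, 0], "rotation": [0, 0, 0]},
    {"gripper": 20, "travel": [0, 0, 0], "rotation": [0, 0, 0]},
    {"gripper": 20, "travel": [0, 0, 0], "rotation": [0, 0, 0]}
  ]
}}

```text
t: 28.63
tcp_pos: [0.5086, -0.0831, 0.1724]
tool_rot: [1.0, 0.0, 0.001, 0.0]
force: [0.2, 0.9, 0.0]
finger_gap: 0.234
```

Run:
```python
from h import *
s=manip.sense();print(s['tcp_pos'],s['t'],s['force'],s['finger_gap']*85.4)
c=manip.calibration('wrist');im=snap('wrist','w18')
for p,a in blobs(im,1000,9000):print(p,a,onz(c,*p,.062,True).round(4),onz(c,*p,.095,True).round(4))
print('expect stone',proj(c,(.5875,-.083,.095),True))
print('expect tip',proj(c,(.5875,-.083,.118),True))
# light spots/outline extents of stone
b,g,r=[im[:,:,i].astype(int) for i in range(3)];m=((r-b>22)&(r>g*1.25)&(r<190)).astype(np.uint8)
n,l,st,ce=cv2.connectedComponentsWithStats(m);print(st[st[:,4]>900].tolist())
for a in np.linspace(0,6.28,9)[:8]:print(proj(c,(.5875+.019*np.cos(a),-.083+.019*np.sin(a),.091),True).round().tolist(),end=' ')
snap('side','s18')
```

```text
[ 0.50857987 -0.08314144  0.17242351] 28.6333 [0.18310436 0.89837853 0.03073227] 20.025912946385432
[22.7, 32.7] 2625 [0.6915 0.166  0.062 ] [0.6785 0.1333 0.095 ]
[228.2, 92.0] 2063 [ 0.6127 -0.0223  0.062 ] [ 0.61   -0.0303  0.095 ]
[155.4, 100.3] 1646 [0.6115 0.0322 0.062 ] [0.609 0.017 0.095]
[318.9, 125.0] 2802 [ 0.5883 -0.0836  0.062 ] [ 0.5888 -0.0836  0.095 ]
[234.8, 173.8] 1744 [ 0.5557 -0.0252  0.062 ] [ 0.5605 -0.0328  0.095 ]
[160.9, 183.5] 1443 [0.5507 0.0317 0.062 ] [0.5561 0.0166 0.095 ]
[54.4, 341.9] 6202 [0.3979 0.1852 0.062 ] [0.4233 0.15   0.095 ]
expect stone [317.91192525 127.20817279]
expect tip [317.77722521 128.16658369]
[[0, 0, 640, 480, 287420], [0, 0, 46, 90, 2625], [203, 67, 52, 51, 2063], [133, 76, 45, 49, 1646], [288, 96, 63, 60, 2802], [211, 149, 48, 50, 1744], [140, 160, 43, 48, 1443], [0, 236, 107, 210, 6202]]
[318.0, 95.0] [295.0, 105.0] [286.0, 127.0] [295.0, 149.0] [318.0, 159.0] [340.0, 149.0] [350.0, 127.0] [341.0, 105.0]
```

The stone's outline matches an upright seat: centred at (319,125), 63×60 px against 64×64 px expected. Next is the tray: closed fingers tilted 45° forward, aligned with the cabinet's yaw of about 0.04.

>>> {"name": "send_rows", "arguments": {
  "motion": [
    {"gripper": 0, "travel": [-15, -30, 0], "rotation": [0, 0, -2.3]},
    {"gripper": 0, "travel": [-15, -30, 0], "rotation": [0, 0, 0]},
    {"gripper": 0, "travel": [0, -30, 0], "rotation": [0, 0, 0]},
    {"gripper": 0, "travel": [0, 0, 0], "rotation": [0, 7, 0]},
    {"gripper": 0, "travel": [0, 0, 0], "rotation": [0, 7, 0]},
    {"gripper": 0, "travel": [0, 0, 0], "rotation": [0, 7, 0]},
    {"gripper": 0, "travel": [0, 0, 0], "rotation": [0, 7, 0]},
    {"gripper": 0, "travel": [0, 0, 0], "rotation": [0, 7, 0]},
    {"gripper": 0, "travel": [0, 0, 0], "rotation": [0, 7, 0]},
    {"gripper": 0, "travel": [0, 0, 0], "rotation": [0, 3, 0]},
    {"gripper": 0, "travel": [0, 0, 0], "rotation": [0, 0, 0]},
    {"gripper": 0, "travel": [0, 0, 0], "rotation": [0, 0, 0]}
  ]
}}

```text
t: 29.73
tcp_pos: [0.4801, 0.0258, 0.172]
tool_rot: [0.97, 0.03, 0.238, -0.037]
force: [-0.3, -0.8, 0.5]
finger_gap: 0.0
```

Run:
```python
from h import *
s=manip.sense();print(s['tcp_pos'],R.from_quat(s['tool_rot']).as_matrix().round(3).tolist(),s['q'].round(2),s['finger_gap'])
```

```text
[0.48006972 0.02578069 0.17200596] [[0.885, 0.076, 0.46], [0.04, -0.995, 0.087], [0.465, -0.058, -0.884]] [-0.33  0.36  2.2   1.02  0.27  0.23] 0.0002649226700737623
```

```bash
cat >> h.py <<'E'
def goal(pos,tilt,yaw=.04,n=None):
    "shift in current tool axes (mm) and turn rotvec (deg) to reach tilt deg forward, yaw rad"
    s=manip.sense();Rc=R.from_quat(s['tool_rot'])
    Rd=R.from_euler('z',yaw)*R.from_rotvec([np.pi,0,0])*R.from_euler('y',tilt,degrees=True)
    rv=(Rc.inv()*Rd).as_rotvec(degrees=True);d=np.array(pos)-s['tcp_pos']
    print('tcp',s['tcp_pos'].round(4),'t',s['t'],'F',s['force'].round(1),'q',s['q'].round(2));print('rot',rv.round(2),'shift cur axes',(1000*Rc.inv().apply(d)).round(1),'shift goal axes',(1000*Rd.inv().apply(d)).round(1))
E
python3 -c "
from h import *
goal((.47,.006,.16),12)"
```

```text
tcp [0.4801 0.0258 0.172 ] t 29.7333 F [-0.3 -0.8  0.5] q [-0.33  0.36  2.2   1.02  0.27  0.23]
rot [ -3.85 -15.66   0.8 ] shift cur axes [-15.3  19.6   4.3] shift goal axes [-13.1  19.4   9.5]
```

>>> {"name": "send_rows", "arguments": {
  "motion": [
    {"gripper": 0, "travel": [0, 0, 0], "rotation": [-1.3, -5.2, 0.3]},
    {"gripper": 0, "travel": [0, 0, 0], "rotation": [-1.3, -5.2, 0.3]},
    {"gripper": 0, "travel": [0, 0, 0], "rotation": [-1.3, -5.2, 0.3]},
    {"gripper": 0, "travel": [-6, 10, 5], "rotation": [0, 0, 0]},
    {"gripper": 0, "travel": [-6, 10, 5], "rotation": [0, 0, 0]},
    {"gripper": 0, "travel": [0, 0, 0], "rotation": [0, 0, 0]},
    {"gripper": 0, "travel": [0, 0, 0], "rotation": [0, 0, 0]}
  ]
}}

```text
t: 30.32
tcp_pos: [0.4757, 0.0147, 0.1569]
tool_rot: [0.981, 0.031, 0.186, -0.037]
force: [0.2, -0.2, 0.0]
finger_gap: 0.002
```

```bash
python3 -c "
from h import *
goal((.47,.006,.069),12)"
```

```text
tcp [0.4757 0.0147 0.1569] t 30.3167 F [ 0.2 -0.2  0. ] q [-0.33  0.39  2.15  0.63  0.34  0.6 ]
rot [-3.99 -9.5   0.89] shift cur axes [-37.9  13.7  78.8] shift goal axes [-24.2   8.4  84.7]
```

>>> {"name": "send_rows", "arguments": {
  "motion": [
    {"gripper": 0, "travel": [0, 0, 0], "rotation": [-2, -4.8, 0.5]},
    {"gripper": 0, "travel": [0, 0, 0], "rotation": [-2, -4.8, 0.5]},
    {"gripper": 0, "travel": [0, 0, 0], "rotation": [0, 0, 0]},
    {"gripper": 0, "travel": [0, 0, 0], "rotation": [0, 0, 0]}
  ]
}}

```text
t: 30.65
tcp_pos: [0.4765, 0.0195, 0.157]
tool_rot: [0.989, 0.029, 0.141, -0.025]
force: [-1.4, -0.2, 0.6]
finger_gap: -0.0
```

```bash
python3 -c "
from h import *
goal((.47,.006,.069),12)"
```

```text
tcp [0.4765 0.0195 0.157 ] t 30.65 F [-1.4 -0.2  0.6] q [-0.28  0.39  2.08  0.32  0.44  0.96]
rot [-2.63 -4.32  0.77] shift cur axes [-31.7  16.7  81.7] shift goal axes [-25.2  13.2  84.6]
```

>>> {"name": "send_rows", "arguments": {
  "motion": [
    {"gripper": 0, "travel": [0, 0, 0], "rotation": [-2.6, -4.3, 0.8]},
    {"gripper": 0, "travel": [0, 0, 0], "rotation": [0, 0, 0]},
    {"gripper": 0, "travel": [0, 0, 0], "rotation": [0, 0, 0]},
    {"gripper": 0, "travel": [0, 0, 0], "rotation": [0, 0, 0]}
  ]
}}

```text
t: 30.98
tcp_pos: [0.4748, 0.0204, 0.1559]
tool_rot: [0.993, 0.022, 0.113, -0.011]
force: [-0.4, 0.1, -0.4]
finger_gap: 0.002
```

```bash
python3 -c "
from h import *
goal((.475,.006,.069),12)"
```

```text
tcp [0.4748 0.0204 0.1559] t 30.9833 F [-0.4  0.1 -0.4] q [-0.24  0.39  2.04  0.17  0.5   1.14]
rot [-1.04 -0.96  0.14] shift cur axes [-19.9  15.9  84.3] shift goal axes [-18.4  14.4  84.9]
```

>>> {"name": "send_rows", "arguments": {
  "motion": [
    {"gripper": 0, "travel": [-5, 4, 22], "rotation": [-1, -1, 0.1]},
    {"gripper": 0, "travel": [-5, 4, 22], "rotation": [0, 0, 0]},
    {"gripper": 0, "travel": [-5, 4, 22], "rotation": [0, 0, 0]},
    {"gripper": 0, "travel": [-4, 3, 18], "rotation": [0, 0, 0]},
    {"gripper": 0, "travel": [0, 0, 0], "rotation": [0, 0, 0]},
    {"gripper": 0, "travel": [0, 0, 0], "rotation": [0, 0, 0]},
    {"gripper": 0, "travel": [0, 0, 0], "rotation": [0, 0, 0]}
  ]
}}

```text
t: 31.57
tcp_pos: [0.475, 0.0052, 0.0704]
tool_rot: [0.994, 0.02, 0.104, -0.002]
force: [0.1, 0.1, 1.1]
finger_gap: 0.001
```

```bash
python3 -c "
from h import *
goal((.655,.013,.069),20)
goal((.655,.013,.069),12)"
```

```text
tcp [0.475  0.0052 0.0704] t 31.5667 F [0.1 0.1 1.1] q [-0.26  0.59  2.09  0.24  0.27  1.04]
rot [ 0.04  8.04 -0.02] shift cur axes [175.9  -0.7  38.7] shift goal axes [168.8  -0.6  62.9]
tcp [0.475  0.0052 0.0704] t 31.5667 F [0.1 0.1 1.1] q [-0.26  0.59  2.09  0.24  0.27  1.04]
rot [ 0.04  0.04 -0.03] shift cur axes [175.9  -0.7  38.7] shift goal axes [175.9  -0.6  38.8]
```

>>> {"name": "send_rows", "arguments": {
  "motion": [
    {"gripper": 0, "travel": [7.8, 0, 1.7], "rotation": [0, 0, 0]},
    {"gripper": 0, "travel": [7.8, 0, 1.7], "rotation": [0, 0, 0]},
    {"gripper": 0, "travel": [4.9, 0, 1.0], "rotation": [0, 0, 0]},
    {"gripper": 0, "travel": [4.9, 0, 1.0], "rotation": [0, 0, 0]},
    {"gripper": 0, "travel": [4.9, 0, 1.0], "rotation": [0, 0, 0]},
    {"gripper": 0, "travel": [7.8, 0, 1.7], "rotation": [0, 0, 0]},
    {"gripper": 0, "travel": [7.8, 0, 1.7], "rotation": [0, 0, 0]},
    {"gripper": 0, "travel": [9.8, 0, 2.1], "rotation": [0, 0, 0]},
    {"gripper": 0, "travel": [9.8, 0, 2.1], "rotation": [0, 0, 0]},
    {"gripper": 0, "travel": [9.8, 0, 2.1], "rotation": [0, 0, 0]},
    {"gripper": 0, "travel": [9.8, 0, 2.1], "rotation": [0, 0, 0]},
    {"gripper": 0, "travel": [9.8, 0, 2.1], "rotation": [0, 0, 0]}
  ]
}}

```text
t: 32.57
tcp_pos: [0.573, 0.0095, 0.0694]
tool_rot: [0.994, 0.02, 0.104, -0.002]
force: [-2.8, 0.9, 0.6]
finger_gap: 0.001
```

Run:
```python
from h import *
goal((.655,.0125,.069),12)
c=manip.calibration('wrist');im=snap('wrist','w19')
for p,a in blobs(im,800,9000):print(p,a,onz(c,*p,.062,True).round(4),onz(c,*p,.095,True).round(4))
```

```text
tcp [0.573  0.0095 0.0694] t 32.5667 F [-2.8  0.9  0.6] q [-0.2   0.65  1.85  0.12  0.44  1.23]
rot [0.03 0.09 0.01] shift cur axes [80.2  0.3 17.3] shift goal axes [80.1  0.3 17.5]
[36.0, 65.4] 6621 [0.7003 0.1761 0.062 ] [0.6853 0.1427 0.095 ]
[592.8, 26.7] 2587 [ 0.7376 -0.1441  0.062 ] [ 0.7151 -0.1128  0.095 ]
[270.3, 58.8] 4004 [0.6884 0.0358 0.062 ] [0.6758 0.0308 0.095 ]
[388.3, 61.4] 3958 [ 0.6897 -0.0181  0.062 ] [ 0.6768 -0.0122  0.095 ]
[550.8, 114.4] 5752 [ 0.6755 -0.1054  0.062 ] [ 0.6654 -0.0819  0.095 ]
[392.5, 184.0] 4619 [ 0.6325 -0.0213  0.062 ] [ 0.6312 -0.0148  0.095 ]
[264.8, 189.5] 4480 [0.6277 0.0351 0.062 ] [0.6273 0.0302 0.095 ]
[96.0, 338.3] 5096 [0.5481 0.1284 0.062 ] [0.5638 0.1047 0.095 ]
```

>>> {"name": "send_rows", "arguments": {
  "motion": [
    {"gripper": 0, "travel": [9.8, 0, 2.1], "rotation": [0, 2, 0]},
    {"gripper": 0, "travel": [9.7, 0, 2.4], "rotation": [0, 2, 0]},
    {"gripper": 0, "travel": [9.6, 0, 2.8], "rotation": [0, 2, 0]},
    {"gripper": 0, "travel": [9.5, 0, 3.1], "rotation": [0, 2, 0]},
    {"gripper": 0, "travel": [9.4, 0, 3.4], "rotation": [0, 2, 0]},
    {"gripper": 0, "travel": [9.3, 0, 3.7], "rotation": [0, 2, 0]},
    {"gripper": 0, "travel": [9.1, 0, 4.1], "rotation": [0, 2, 0]},
    {"gripper": 0, "travel": [9, 0, 4.4], "rotation": [0, 2, 0]},
    {"gripper": 0, "travel": [0, 0, 0], "rotation": [0, 0, 0]},
    {"gripper": 0, "travel": [0, 0, 0], "rotation": [0, 0, 0]}
  ]
}}

```text
t: 33.45
tcp_pos: [0.652, 0.0121, 0.0694]
tool_rot: [0.971, 0.019, 0.24, -0.004]
force: [0.2, 0.5, -0.7]
finger_gap: -0.002
```

Run:
```python
from h import *
goal((.675,.0135,.066),40)
c=manip.calibration('wrist');im=snap('wrist','w20')
c=manip.calibration('side');snap('side','s20')
```

```text
tcp [0.652  0.0121 0.0694] t 33.45 F [ 0.2  0.5 -0.7] q [-0.2   0.71  1.85  0.8   0.16  0.56]
rot [ 6.000e-02  1.221e+01 -1.000e-02] shift cur axes [18.8 -0.5 13.8] shift goal axes [15.5 -0.5 17.4]
```

>>> {"name": "send_rows", "arguments": {
  "motion": [
    {"gripper": 0, "travel": [-10.6, 0, -5.6], "rotation": [0, 0, 0]},
    {"gripper": 0, "travel": [-10.6, 0, -5.6], "rotation": [0, -3, 0]},
    {"gripper": 0, "travel": [-9, 0, -5], "rotation": [0, -5, 0]},
    {"gripper": 0, "travel": [-9, 0, -5], "rotation": [0, -5, 0]},
    {"gripper": 0, "travel": [0, 0, -20], "rotation": [0, -5, 0]},
    {"gripper": 0, "travel": [0, 0, -35], "rotation": [0, -5, 0]},
    {"gripper": 0, "travel": [0, 0, -40], "rotation": [0, -5, 0]},
    {"gripper": 0, "travel": [0, 0, -40], "rotation": [0, 0, 0]},
    {"gripper": 0, "travel": [0, 0, -40], "rotation": [0, 0, 0]},
    {"gripper": 0, "travel": [0, 0, 0], "rotation": [0, 0, 0]},
    {"gripper": 0, "travel": [0, 0, 0], "rotation": [0, 0, 0]}
  ]
}}

```text
t: 34.47
tcp_pos: [0.5928, 0.0124, 0.2378]
tool_rot: [0.998, 0.025, 0.065, -0.01]
force: [0.2, 0.0, 0.2]
finger_gap: 0.001
```

```bash
python3 -c "
from h import *
goal((.6,.0105,.25),0,.042)"
```

```text
tcp [0.5928 0.0124 0.2378] t 34.4667 F [0.2 0.  0.2] q [-0.19  0.43  1.61  0.06  0.99  1.3 ]
rot [-1.01 -7.48  0.5 ] shift cur axes [  8.7   2.1 -11.2] shift goal axes [  7.2   2.2 -12.2]
```

>>> {"name": "send_rows", "arguments": {
  "motion": [
    {"gripper": 0, "travel": [4, 2, -6], "rotation": [-0.5, -3.7, 0]},
    {"gripper": 0, "travel": [4, 0, -6], "rotation": [-0.5, -3.7, 0]},
    {"gripper": 0, "travel": [0, 0, 0], "rotation": [0, 0, -7.1]},
    {"gripper": 0, "travel": [0, 0, 0], "rotation": [0, 0, -7.1]},
    {"gripper": 0, "travel": [0, 0, 0], "rotation": [0, 0, -7.1]},
    {"gripper": 0, "travel": [0, 0, 0], "rotation": [0, 0, -7.1]},
    {"gripper": 0, "travel": [0, 0, 0], "rotation": [0, 0, -7.1]},
    {"gripper": 0, "travel": [0, 0, 0], "rotation": [0, 0, -7.1]},
    {"gripper": 0, "travel": [0, 0, 0], "rotation": [0, 0, -7.1]},
    {"gripper": 0, "travel": [0, 0, 0], "rotation": [0, 0, -7.1]},
    {"gripper": 0, "travel": [0, 0, 0], "rotation": [0, 0, -7.1]},
    {"gripper": 0, "travel": [0, 0, 0], "rotation": [0, 0, -7.1]}
  ]
}}

```text
t: 35.47
tcp_pos: [0.5969, 0.0111, 0.2447]
tool_rot: [0.797, 0.604, -0.003, -0.004]
force: [0.3, -0.9, 0.1]
finger_gap: 0.0
```

>>> {"name": "send_rows", "arguments": {
  "motion": [
    {"gripper": 0, "travel": [0, 0, 0], "rotation": [0, 0, -7.1]},
    {"gripper": 0, "travel": [0, 0, 0], "rotation": [0, 0, -7.1]},
    {"gripper": 0, "travel": [0, 0, 0], "rotation": [0, 0, -7.1]},
    {"gripper": 0, "travel": [0, 0, 0], "rotation": [0, 0, -7.1]},
    {"gripper": 0, "travel": [0, 0, 0], "rotation": [0, 0, -7.1]},
    {"gripper": 0, "travel": [0, 0, 0], "rotation": [0, 0, -7.1]},
    {"gripper": 0, "travel": [0, 0, 0], "rotation": [0, 0, -7.1]},
    {"gripper": 0, "travel": [0, 0, 0], "rotation": [0, 0, -7.1]},
    {"gripper": 0, "travel": [0, 0, 0], "rotation": [0, 0, -7.1]},
    {"gripper": 0, "travel": [0, 0, 0], "rotation": [0, 0, -7.1]},
    {"gripper": 0, "travel": [0, 0, 0], "rotation": [0, 0, -7.1]},
    {"gripper": 0, "travel": [0, 0, 0], "rotation": [0, 0, -7.1]}
  ]
}}

```text
t: 36.47
tcp_pos: [0.5969, 0.0111, 0.2447]
tool_rot: [0.178, 0.984, 0.0, -0.005]
force: [-0.6, -0.3, 0.4]
finger_gap: -0.003
```

>>> {"name": "send_rows", "arguments": {
  "motion": [
    {"gripper": 0, "travel": [0, 0, 0], "rotation": [0, 0, -7.1]},
    {"gripper": 0, "travel": [0, 0, 0], "rotation": [0, 0, -7.1]},
    {"gripper": 0, "travel": [0, 0, 0], "rotation": [0, 0, -7.1]},
    {"gripper": 0, "travel": [0, 0, 0], "rotation": [0, 0, -2.5]},
    {"gripper": 0, "travel": [0, 0, 0], "rotation": [0, 0, 0]},
    {"gripper": 0, "travel": [0, 0, 0], "rotation": [0, 0, 0]}
  ]
}}

```text
t: 36.97
tcp_pos: [0.5972, 0.0114, 0.2453]
tool_rot: [-0.025, 1.0, 0.001, -0.004]
force: [-0.1, 0.3, -0.1]
finger_gap: 0.0
```

```bash
python3 -c "
from h import *
goal((.61,.0105,.070),-15,.042+np.pi)"
```

```text
tcp [0.5972 0.0114 0.2453] t 36.9667 F [-0.1  0.3 -0.1] q [-0.17  0.48  1.48  0.    1.19 -1.79]
rot [  0.23 -15.5    0.42] shift cur axes [-14.2  -2.  175.1] shift goal axes [ 33.1  -1.4 172.6]
```

>>> {"name": "send_rows", "arguments": {
  "motion": [
    {"gripper": 0, "travel": [0, 0, 0], "rotation": [0, -5, 0.4]},
    {"gripper": 0, "travel": [0, 0, 0], "rotation": [0.2, -5, 0]},
    {"gripper": 0, "travel": [0, 0, 0], "rotation": [0, -5.4, 0]},
    {"gripper": 0, "travel": [6.6, -0.3, 34.5], "rotation": [0, 0, 0]},
    {"gripper": 0, "travel": [6.6, -0.3, 34.5], "rotation": [0, 0, 0]},
    {"gripper": 0, "travel": [6.6, -0.3, 34.5], "rotation": [0, 0, 0]},
    {"gripper": 0, "travel": [6.6, -0.3, 34.5], "rotation": [0, 0, 0]},
    {"gripper": 0, "travel": [6.6, -0.3, 34.5], "rotation": [0, 0, 0]},
    {"gripper": 0, "travel": [0, 0, 0], "rotation": [0, 0, 0]},
    {"gripper": 0, "travel": [0, 0, 0], "rotation": [0, 0, 0]},
    {"gripper": 0, "travel": [0, 0, 0], "rotation": [0, 0, 0]}
  ]
}}

```text
t: 37.88
tcp_pos: [0.6119, 0.0105, 0.0728]
tool_rot: [-0.022, 0.991, 0.003, 0.132]
force: [0.4, 0.4, 0.1]
finger_gap: -0.005
```

```bash
python3 -c "
from h import *
goal((.65,.0122,.07),-25,.042+np.pi)"
```

```text
tcp [0.6119 0.0105 0.0728] t 37.8833 F [0.4 0.4 0.1] q [-0.2   0.67  1.79  0.15  0.43 -1.94]
rot [ 0.04 -9.83  0.1 ] shift cur axes [-36.   -0.   12.7] shift goal axes [-33.3   0.1  18.7]
```

>>> {"name": "send_rows", "arguments": {
  "motion": [
    {"gripper": 0, "travel": [-9, 0, 3.3], "rotation": [0, -2.3, 0]},
    {"gripper": 0, "travel": [-9, 0, 3.6], "rotation": [0, -2.3, 0]},
    {"gripper": 0, "travel": [-9, 0, 3.8], "rotation": [0, -2.3, 0]},
    {"gripper": 0, "travel": [-8, 0, 3.5], "rotation": [0, -2.3, 0]},
    {"gripper": 0, "travel": [-7.3, 0, 3.3], "rotation": [0, 0, 0]},
    {"gripper": 0, "travel": [-7.3, 0, 3.3], "rotation": [0, 0, 0]},
    {"gripper": 0, "travel": [-7.3, 0, 3.3], "rotation": [0, 0, 0]},
    {"gripper": 0, "travel": [0, 0, 0], "rotation": [0, 0, 0]},
    {"gripper": 0, "travel": [0, 0, 0], "rotation": [0, 0, 0]}
  ]
}}

```text
t: 38.63
tcp_pos: [0.6747, 0.0132, 0.0728]
tool_rot: [-0.022, 0.977, 0.004, 0.213]
force: [-0.1, -0.0, -0.1]
finger_gap: -0.001
```

```bash
python3 -c "
from h import *
goal((.70,.0142,.07),-24.5,.042+np.pi)"
```

```text
tcp [0.6747 0.0132 0.0728] t 38.6333 F [-0.1 -0.  -0.1] q [-0.19  0.71  1.75  0.36  0.27 -2.13]
rot [0.01 0.13 0.15] shift cur axes [-21.8  -0.2  13.1] shift goal axes [-21.8  -0.1  13.1]
```

>>> {"name": "send_rows", "arguments": {
  "motion": [
    {"gripper": 0, "travel": [-5.5, 0, 2.6], "rotation": [0, 0, 0]},
    {"gripper": 0, "travel": [-5.5, 0, 2.6], "rotation": [0, 0, 0]},
    {"gripper": 0, "travel": [-5.5, 0, 2.6], "rotation": [0, 0, 0]},
    {"gripper": 0, "travel": [-5.5, 0, 2.6], "rotation": [0, 0, 0]}
  ]
}}

```text
t: 38.97
tcp_pos: [0.6977, 0.0146, 0.0691]
tool_rot: [-0.022, 0.977, 0.005, 0.21]
force: [-2.7, -0.8, 2.3]
finger_gap: 0.001
```

>>> {"name": "send_rows", "arguments": {
  "motion": [
    {"gripper": 0, "travel": [-4.6, 0, 2.1], "rotation": [0, 0, 0]},
    {"gripper": 0, "travel": [-4.6, 0, 2.1], "rotation": [0, 0, 0]}
  ]
}}

```text
t: 39.13
tcp_pos: [0.7078, 0.015, 0.0686]
tool_rot: [-0.022, 0.977, 0.005, 0.21]
force: [-2.1, 0.4, 1.0]
finger_gap: -0.002
```

```bash
python3 -c "
from h import *
goal((.71,.0145,.07),-24.5,.042+np.pi)
snap('side','s21',(250,120,530,300),2.8)"
```

```text
tcp [0.7078 0.015  0.0686] t 39.1333 F [-2.1  0.4  1. ] q [-0.17  0.74  1.66  0.28  0.33 -2.04]
rot [ 0.08 -0.23  0.12] shift cur axes [-2.5 -0.6 -0.4] shift goal axes [-2.5 -0.6 -0.4]
```

View pics/s21.png

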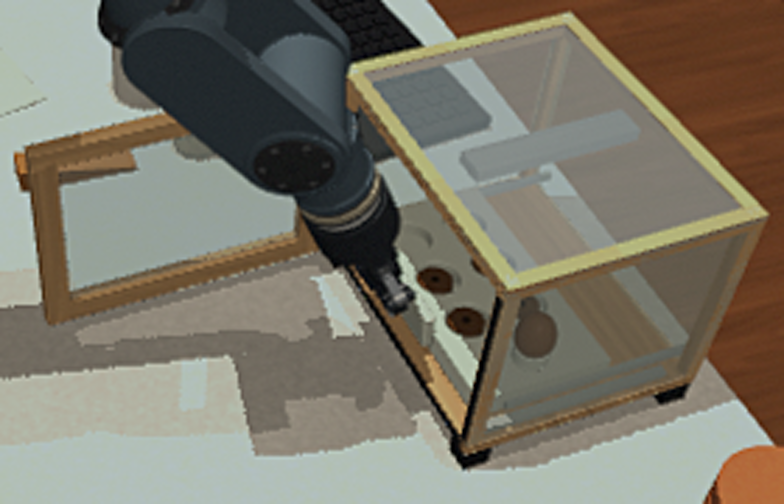

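The stone is upright in the ring at (537,330), the visible pellets are flat, the tray is nearly home and the gripper is clear of the lintel. I'll use the cabinet's top corners to fix the front line.

Run:
```python
from h import *
c=manip.calibration('side');k=lambda u,v,z:onz(c,250+u/2.8,120+v/2.8,z).round(4)
fr,fl,br=k(508,290,.235),k(351,73,.235),k(767,213,.235);print(fr,fl,br,np.linalg.norm(fr-fl),np.linalg.norm(fr-br))
d=fl-fr;print('yaw',np.arctan2(-d[0],d[1]),'mid',(fl+fr)/2)
d=br-fr;print('yaw2',np.arctan2(d[1],d[0]))
```

```text
[ 0.7105 -0.1327  0.235 ] [0.7029 0.1548 0.235 ] [ 0.9502 -0.1212  0.235 ] 0.28760043463110413 0.239975707103865
yaw 0.02642862766708486 mid [0.7067  0.01105 0.235  ]
yaw2 0.04793987801804961
```

>>> {"name": "send_rows", "arguments": {
  "motion": [
    {"gripper": 0, "travel": [-2.7, 0, 1.2], "rotation": [0, 0, 0]},
    {"gripper": 0, "travel": [-2.7, 0, 1.2], "rotation": [0, 0, 0]},
    {"gripper": 0, "travel": [-2.7, 0, 1.2], "rotation": [0, 0, 0]}
  ]
}}

```text
t: 39.43
tcp_pos: [0.7099, 0.0161, 0.0666]
tool_rot: [-0.022, 0.979, 0.006, 0.204]
force: [-21.9, -4.9, 14.4]
finger_gap: 0.003
```

The force rose to 22 N with no further motion, so the tray is home. That puts the cabinet front at about x = 0.706, agreeing with the corners. Backing out.

>>> {"name": "send_rows", "arguments": {
  "motion": [
    {"gripper": 0, "travel": [9, 0, -4.2], "rotation": [0, 0, 0]},
    {"gripper": 0, "travel": [30, 0, -14], "rotation": [0, 0, 0]},
    {"gripper": 0, "travel": [33, 0, -15], "rotation": [0, 4, 0]},
    {"gripper": 0, "travel": [33, 0, -13], "rotation": [0, 6, 0]},
    {"gripper": 0, "travel": [20, 0, -30], "rotation": [0, 6, 0]},
    {"gripper": 0, "travel": [0, 0, -40], "rotation": [0, 6, 0]},
    {"gripper": 0, "travel": [0, 0, -40], "rotation": [0, 2, 0]},
    {"gripper": 0, "travel": [0, 0, -40], "rotation": [0, 0, 0]},
    {"gripper": 0, "travel": [0, 0, -40], "rotation": [0, 0, 0]},
    {"gripper": 0, "travel": [0, 0, -30], "rotation": [0, 0, 0]},
    {"gripper": 0, "travel": [0, 0, 0], "rotation": [0, 0, 0]},
    {"gripper": 0, "travel": [0, 0, 0], "rotation": [0, 0, 0]}
  ]
}}

```text
t: 40.43
tcp_pos: [0.5666, 0.0085, 0.2766]
tool_rot: [-0.023, 1.0, 0.001, 0.017]
force: [0.3, -0.3, -0.8]
finger_gap: 0.0
```

Run:
```python
from h import *
goal((.45,.23,.27),0,.042+np.pi)
snap('scene','sc22');snap('side','s22')
c=manip.calibration('side');im=cv2.imread('pics/s22.png')
for p,a in blobs(im,40,700):
    q=onz(c,*p,.06)
    if .6<q[0]<.9 and -.2<q[1]<.2:print(p,a,q.round(3))
```

```text
tcp [0.5666 0.0085 0.2766] t 40.4333 F [ 0.3 -0.3 -0.8] q [-0.19  0.38  1.55  0.01  1.17 -1.81]
rot [0.04 1.97 0.2 ] shift cur axes [106.6 226.6   3.1] shift goal axes [107.2 226.2   6.6]
[454.2, 218.8] 118 [0.886 0.004 0.06 ]
[405.8, 219.4] 78 [0.761 0.043 0.06 ]
[417.0, 234.5] 103 [ 0.765 -0.016  0.06 ]
```

Run:
```python
from h import *
O=np.array([.7065,.013]);y=.042;Rz=np.array([[np.cos(y),-np.sin(y)],[np.sin(y),np.cos(y)]])
p=Rz.T@(manip.sense()['tcp_pos'][:2]-O)*1000;print('tcp cab',p)
H=np.array([-9,145.]);r=240
W=lambda f,g=23:H+r*np.array([-np.sin(f),-np.cos(f)])+g*np.array([-np.cos(f),np.sin(f)])
st=H+[-240,75];print('start',st,'rows from now',[-(st-p)[0],(st-p)[1]])
prev=st
for f in list(range(95,-1,-5)):
    w=W(np.radians(f));d=w-prev;print(f,w.round(),[-round(d[0],1),round(d[1],1)]);prev=w
c=manip.calibration('scene')
# door free edge check
for f in(80,85,90,95):
    q=O+Rz@((H+290*np.array([-np.sin(np.radians(f)),-np.cos(np.radians(f))]))/1000);print(f,proj(c,(*q,.231)).round(1))
```

```text
tcp cab [-142.13934523    1.7786218 ]
start [-249.  220.] rows from now [np.float64(106.86065476629972), np.float64(218.221378196739)]
95 [-246.  189.] [np.float64(-2.9), np.float64(-31.2)]
90 [-249.  168.] [np.float64(2.9), np.float64(-20.8)]
85 [-250.  147.] [np.float64(1.1), np.float64(-21.0)]
80 [-249.  126.] [np.float64(-0.7), np.float64(-21.0)]
75 [-247.  105.] [np.float64(-2.6), np.float64(-20.9)]
70 [-242.   85.] [np.float64(-4.4), np.float64(-20.6)]
65 [-236.   64.] [np.float64(-6.2), np.float64(-20.1)]
60 [-228.   45.] [np.float64(-7.9), np.float64(-19.5)]
55 [-219.   26.] [np.float64(-9.6), np.float64(-18.7)]
50 [-208.    8.] [np.float64(-11.2), np.float64(-17.8)]
45 [-195.   -8.] [np.float64(-12.7), np.float64(-16.8)]
40 [-181.  -24.] [np.float64(-14.1), np.float64(-15.6)]
35 [-165.  -38.] [np.float64(-15.4), np.float64(-14.3)]
30 [-149.  -51.] [np.float64(-16.6), np.float64(-12.9)]
25 [-131.  -63.] [np.float64(-17.6), np.float64(-11.4)]
20 [-113.  -73.] [np.float64(-18.6), np.float64(-9.9)]
15 [-93. -81.] [np.float64(-19.4), np.float64(-8.2)]
10 [-73. -87.] [np.float64(-20.0), np.float64(-6.5)]
5 [-53. -92.] [np.float64(-20.5), np.float64(-4.7)]
0 [-32. -95.] [np.float64(-20.8), np.float64(-2.9)]
80 [343.5 237.3]
85 [341.3 244.2]
90 [338.1 251.2]
95 [333.9 258.2]
```

>>> {"name": "send_rows", "arguments": {
  "motion": [
    {"gripper": 0, "travel": [15.3, 31.2, 0], "rotation": [0, 2, 0]},
    {"gripper": 0, "travel": [15.3, 31.2, 0], "rotation": [0, 0, 0]},
    {"gripper": 0, "travel": [15.3, 31.2, 0], "rotation": [0, 0, 0]},
    {"gripper": 0, "travel": [15.3, 31.2, 0], "rotation": [0, 0, 0]},
    {"gripper": 0, "travel": [15.3, 31.2, 0], "rotation": [0, 0, 0]},
    {"gripper": 0, "travel": [15.3, 31.2, 0], "rotation": [0, 0, 0]},
    {"gripper": 0, "travel": [15.3, 31.2, 0], "rotation": [0, 0, 0]},
    {"gripper": 0, "travel": [0, 0, 0], "rotation": [0, 0, 0]},
    {"gripper": 0, "travel": [0, 0, 36], "rotation": [0, 0, 0]},
    {"gripper": 0, "travel": [0, 0, 36], "rotation": [0, 0, 0]},
    {"gripper": 0, "travel": [0, 0, 0], "rotation": [0, 0, 0]},
    {"gripper": 0, "travel": [0, 0, 0], "rotation": [0, 0, 0]}
  ]
}}

```text
t: 41.53
tcp_pos: [0.4458, 0.2213, 0.2004]
tool_rot: [-0.023, 1.0, 0.0, -0.007]
force: [-0.4, 0.2, 1.0]
finger_gap: 0.003
```

>>> {"name": "send_rows", "arguments": {
  "motion": [
    {"gripper": 0, "travel": [-2.9, -31, 0], "rotation": [0, 0, 0]},
    {"gripper": 0, "travel": [2.9, -20.8, 0], "rotation": [0, 0, 0]},
    {"gripper": 0, "travel": [1.1, -21, 0], "rotation": [0, 0, 0]},
    {"gripper": 0, "travel": [-0.7, -21, 0], "rotation": [0, 0, 0]},
    {"gripper": 0, "travel": [-2.6, -20.9, 0], "rotation": [0, 0, 0]},
    {"gripper": 0, "travel": [-4.4, -20.6, 0], "rotation": [0, 0, 0]},
    {"gripper": 0, "travel": [-6.2, -20.1, 0], "rotation": [0, 0, 0]},
    {"gripper": 0, "travel": [-7.9, -19.5, 0], "rotation": [0, 0, 0]},
    {"gripper": 0, "travel": [-9.6, -18.7, 0], "rotation": [0, 0, 0]},
    {"gripper": 0, "travel": [-11.2, -17.8, 0], "rotation": [0, 0, 0]}
  ]
}}

```text
t: 42.37
tcp_pos: [0.5, 0.0111, 0.204]
tool_rot: [-0.022, 1.0, 0.001, -0.002]
force: [-0.4, 0.2, -0.4]
finger_gap: -0.001
```

Run:
```python
from h import *
O=np.array([.7065,.013]);y=.042;Rz=np.array([[np.cos(y),-np.sin(y)],[np.sin(y),np.cos(y)]])
s=manip.sense();print('tcp cab',Rz.T@(s['tcp_pos'][:2]-O)*1000,s['tcp_pos'][2],s['force'],'expect -208,8')
snap('scene','sc23')
```

```text
tcp cab [-206.42308128    6.80669304] 0.20404635365810062 [-0.3686932   0.21219876 -0.36654136] expect -208,8
```

>>> {"name": "send_rows", "arguments": {
  "motion": [
    {"gripper": 0, "travel": [-12.7, -16.8, 0], "rotation": [0, 0, 0]},
    {"gripper": 0, "travel": [-14.1, -15.6, 0], "rotation": [0, 0, 0]},
    {"gripper": 0, "travel": [-15.4, -14.3, 0], "rotation": [0, 0, 0]},
    {"gripper": 0, "travel": [-16.6, -12.9, 0], "rotation": [0, 0, 0]},
    {"gripper": 0, "travel": [-17.6, -11.4, 0], "rotation": [0, 0, 0]},
    {"gripper": 0, "travel": [-18.6, -9.9, 0], "rotation": [0, 0, 0]},
    {"gripper": 0, "travel": [-19.4, -8.2, 0], "rotation": [0, 0, 0]},
    {"gripper": 0, "travel": [-20, -6.5, 0], "rotation": [0, 0, 0]},
    {"gripper": 0, "travel": [-15, -3.5, 0], "rotation": [0, 0, 0]},
    {"gripper": 0, "travel": [-10, 0, 0], "rotation": [0, 0, 0]},
    {"gripper": 0, "travel": [-8, 0, 0], "rotation": [0, 0, 0]},
    {"gripper": 0, "travel": [-4, 0, 0], "rotation": [0, 0, 0]}
  ]
}}

```text
t: 43.42
tcp_pos: [0.6759, -0.0788, 0.2021]
tool_rot: [-0.023, 1.0, 0.001, -0.002]
force: [-0.1, -0.4, -1.0]
finger_gap: 0.004
```

>>> {"name": "send_rows", "arguments": {
  "motion": [
    {"gripper": 0, "travel": [-3, 0, 0], "rotation": [0, 0, 0]},
    {"gripper": 0, "travel": [-3, 0, 0], "rotation": [0, 0, 0]},
    {"gripper": 0, "travel": [0, 0, 0], "rotation": [0, 0, 0]}
  ]
}}

```text
t: 43.67
tcp_pos: [0.6806, -0.078, 0.2011]
tool_rot: [-0.023, 1.0, 0.001, -0.003]
force: [0.9, 0.6, -0.2]
finger_gap: 0.002
```

```bash
cat >> h.py <<'E'
O=np.array([.7065,.013]);YAW=.042;Rz=np.array([[np.cos(YAW),-np.sin(YAW)],[np.sin(YAW),np.cos(YAW)]])
cab=lambda p:Rz.T@(np.array(p)[:2]-O)*1000
wor=lambda c:O+Rz@(np.array(c)/1000)
E
python3 - <<'E'
from h import *
s=manip.sense();print('tcp cab',cab(s['tcp_pos']),s['tcp_pos'][2],s['force'])
snap('side','s24')
E
```

```text
tcp cab [-29.66399503 -89.7982611 ] 0.20112012456744302 [ 0.9328748   0.58673555 -0.15914095]
```

>>> {"name": "send_rows", "arguments": {
  "motion": [
    {"gripper": 0, "travel": [-3, 0, 0], "rotation": [0, 0, 0]},
    {"gripper": 0, "travel": [-2, 0, 0], "rotation": [0, 0, 0]},
    {"gripper": 0, "travel": [0, 0, 0], "rotation": [0, 0, 0]},
    {"gripper": 0, "travel": [0, 0, 0], "rotation": [0, 0, 0]}
  ]
}}

```text
t: 44.05
tcp_pos: [0.6813, -0.0777, 0.2009]
tool_rot: [-0.023, 1.0, 0.001, -0.008]
force: [-9.0, -0.1, 5.3]
finger_gap: -0.004
```

Run:
```python
from h import *
s=manip.sense();print('tcp cab',cab(s['tcp_pos']),s['tcp_pos'][2],s['force'])
snap('side','s25');snap('scene','sc25')
```

```text
tcp cab [-28.95957975 -89.59460626] 0.2008835495570658 [-8.97641433 -0.06915386  5.30513692]
```

The door is hard shut: 9 N at TCP cab x = −29 mm, matching the outer face at −17 mm plus 11 mm of finger. Next I recheck the wedge and its neighbours.

Run:
```python
from h import *
c=manip.calibration('scene')
for f in('scene0','sc25'):
    im=cv2.imread(f'pics/{f}.png')
    print(f,[(p,a) for p,a in blobs(im,200,3000) if 200<p[0]<340 and 330<p[1]<400])
a,b=[cv2.imread(f'pics/{f}.png').astype(int)[320:420,150:370] for f in('scene0','sc25')];print('diff',(abs(a-b).max(2)>40).sum())
im=cv2.imread('pics/sc25.png');bb,g,r=[im[:,:,i].astype(int) for i in range(3)];m=((r-bb>22)&(r>g*1.25)).astype(np.uint8)
n,l,st,ce=cv2.connectedComponentsWithStats(m)
for i in range(1,n):
    if 200<ce[i][0]<340 and 320<ce[i][1]<400 and st[i,4]>200:
        cs,_=cv2.findContours((l==i).astype(np.uint8),0,2);print(cv2.approxPolyDP(cs[0],2,True)[:,0].tolist())
for n,u,v,z in[('tin top',217,338,.055),('mug base c',200,392,.0),('mug right edge top',216,370,.092),('notes TL',324,364,.014),('notes L',311,389,.014)]:print(n,onz(c,u,v,z).round(3))
```

```text
scene0 [([270.2, 367.6], 782)]
sc25 [([270.0, 367.6], 775)]
diff 363
[[243, 363], [286, 383], [294, 373], [291, 366], [251, 353]]
tin top [0.626 0.377 0.055]
mug base c [0.609 0.493 0.   ]
mug right edge top [0.561 0.469 0.092]
notes TL [0.367 0.315 0.014]
notes L [0.368 0.388 0.014]
```

>>> {"name": "send_rows", "arguments": {
  "motion": [
    {"gripper": 0, "travel": [25, 0, 0], "rotation": [0, 0, 0]},
    {"gripper": 0, "travel": [25, 0, 0], "rotation": [0, 0, 0]},
    {"gripper": 0, "travel": [0, 0, -40], "rotation": [0, 0, 0]},
    {"gripper": 0, "travel": [0, 0, -40], "rotation": [0, 0, 6.2]},
    {"gripper": 60, "travel": [0, 0, 0], "rotation": [0, 0, 0]},
    {"gripper": 60, "travel": [0, 0, 0], "rotation": [0, 0, 0]}
  ]
}}

```text
t: 44.65
tcp_pos: [0.6377, -0.0807, 0.2848]
tool_rot: [0.031, 1.0, -0.0, 0.0]
force: [-0.3, -0.3, -0.1]
finger_gap: 0.275
```

>>> {"name": "send_rows", "arguments": {
  "motion": [
    {"gripper": 60, "travel": [17, 37.2, 0], "rotation": [0, 0, 0]},
    {"gripper": 60, "travel": [17, 37.2, 0], "rotation": [0, 0, 0]},
    {"gripper": 60, "travel": [17, 37.2, 0], "rotation": [0, 0, 0]},
    {"gripper": 60, "travel": [17, 37.2, 0], "rotation": [0, 0, 0]},
    {"gripper": 60, "travel": [17, 37.2, 0], "rotation": [0, 0, 0]},
    {"gripper": 60, "travel": [17, 37.2, 0], "rotation": [0, 0, 0]},
    {"gripper": 60, "travel": [17, 37.2, 0], "rotation": [0, 0, 0]},
    {"gripper": 60, "travel": [17, 37.2, 0], "rotation": [0, 0, 0]},
    {"gripper": 60, "travel": [17, 37.2, 0], "rotation": [0, 0, 0]},
    {"gripper": 60, "travel": [17, 37.2, 0], "rotation": [0, 0, 0]},
    {"gripper": 60, "travel": [17, 37.2, 0], "rotation": [0, 0, 0]},
    {"gripper": 60, "travel": [17, 37.2, 0], "rotation": [0, 0, 0]}
  ]
}}

```text
t: 45.65
tcp_pos: [0.4587, 0.3795, 0.2818]
tool_rot: [0.031, 1.0, 0.0, -0.004]
force: [1.0, 0.3, 0.1]
finger_gap: 0.701
```

>>> {"name": "send_rows", "arguments": {
  "motion": [
    {"gripper": 60, "travel": [0, 0, 0], "rotation": [0, 0, 0]},
    {"gripper": 60, "travel": [0, 0, 0], "rotation": [0, 0, 0]},
    {"gripper": 60, "travel": [0, 0, 0], "rotation": [0, 0, 0]}
  ]
}}

```text
t: 45.9
tcp_pos: [0.4599, 0.3776, 0.2819]
tool_rot: [0.031, 1.0, -0.0, -0.004]
force: [0.5, 0.1, 0.1]
finger_gap: 0.701
```

Run:
```python
from h import *
goal((.464,.378,.006),0,-.066+np.pi)
c=manip.calibration('wrist');im=snap('wrist','w26')
bb,g,r=[im[:,:,i].astype(int) for i in range(3)];m=((r-bb>22)&(r>g*1.25)).astype(np.uint8)
n,l,st,ce=cv2.connectedComponentsWithStats(m)
for i in range(1,n):
    if st[i,4]>400:
        cs,_=cv2.findContours((l==i).astype(np.uint8),0,2);a=cv2.approxPolyDP(max(cs,key=len),3,True)[:,0];print(st[i],ce[i].round());print([(p.tolist(),onz(c,*p,.015,True)[:2].round(3).tolist()) for p in a][:8])
```

```text
tcp [0.4599 0.3776 0.2819] t 45.9 F [0.5 0.1 0.1] q [ 0.5   0.44  1.45  0.    1.27 -1.01]
rot [-0.02 -0.47  0.26] shift cur axes [ -6.4   0.7 275.9] shift goal axes [ -4.1   0.6 275.9]
[ 297  163   36  108 3393] [315. 215.]
[([299, 164], [0.426, 0.357]), ([303, 270], [0.552, 0.352]), ([332, 269], [0.553, 0.387]), ([330, 165], [0.429, 0.391])]
[ 586  239   54  197 2641] [621. 341.]
[([624, 239], [0.542, 0.836]), ([617, 270], [0.593, 0.834]), ([638, 286], [0.629, 0.901]), ([619, 353], [0.766, 0.907]), ([586, 435], [0.988, 0.915]), ([608, 426], [0.984, 0.98]), ([605, 422], [0.964, 0.96]), ([639, 334], [0.734, 0.95])]
[   0  356  130   56 2328] [ 67. 372.]
[([0, 411], [0.882, -0.38]), ([38, 368], [0.727, -0.148]), ([43, 368], [0.725, -0.133]), ([50, 381], [0.755, -0.131]), ([93, 385], [0.749, -0.023]), ([95, 382], [0.742, -0.015]), ([104, 386], [0.748, 0.002]), ([129, 360], [0.689, 0.075])]
[  0 435  52  26 591] [ 24. 448.]
[([0, 435], [0.982, -0.46]), ([0, 447], [1.042, -0.508]), ([44, 460], [1.032, -0.321]), ([51, 451], [0.982, -0.265])]
[148 458  48  15 436] [169. 465.]
[([148, 469], [0.97, 0.007]), ([179, 472], [0.966, 0.077]), ([195, 459], [0.917, 0.125]), ([183, 462], [0.93, 0.097]), ([154, 458], [0.929, 0.036])]
[453 461  45  19 546] [477. 471.]
[([497, 479], [1.06, 0.71]), ([486, 461], [0.979, 0.665]), ([453, 468], [0.981, 0.597]), ([468, 479], [1.033, 0.638])]
```

The wrist view puts the wedge centre at about (0.491, 0.3715) with yaw about −0.04, length 130 ✓. Descending onto it.

>>> {"name": "send_rows", "arguments": {
  "motion": [
    {"gripper": 60, "travel": [-10.3, -4.8, 20], "rotation": [0, 0, -1.5]},
    {"gripper": 60, "travel": [0, 0, 40], "rotation": [0, 0, 0]},
    {"gripper": 60, "travel": [0, 0, 40], "rotation": [0, 0, 0]},
    {"gripper": 60, "travel": [0, 0, 40], "rotation": [0, 0, 0]},
    {"gripper": 60, "travel": [0, 0, 40], "rotation": [0, 0, 0]},
    {"gripper": 60, "travel": [0, 0, 40], "rotation": [0, 0, 0]},
    {"gripper": 60, "travel": [0, 0, 30], "rotation": [0, 0, 0]},
    {"gripper": 60, "travel": [0, 0, 0], "rotation": [0, 0, 0]},
    {"gripper": 60, "travel": [0, 0, 0], "rotation": [0, 0, 0]},
    {"gripper": 60, "travel": [0, 0, 0], "rotation": [0, 0, 0]}
  ]
}}

```text
t: 46.78
tcp_pos: [0.4705, 0.3727, 0.0344]
tool_rot: [0.019, 1.0, 0.001, -0.002]
force: [1.1, 0.2, -0.1]
finger_gap: 0.703
```

Run:
```python
from h import *
goal((.470,.372,.008),0,-.04+np.pi)
c=manip.calibration('wrist');im=snap('wrist','w27')
bb,g,r=[im[:,:,i].astype(int) for i in range(3)];m=((r-bb>22)&(r>g*1.25)).astype(np.uint8)
n,l,st,ce=cv2.connectedComponentsWithStats(m)
for i in range(1,n):
    if st[i,4]>3000:
        cs,_=cv2.findContours((l==i).astype(np.uint8),0,2);a=cv2.approxPolyDP(max(cs,key=len),4,True)[:,0];print(st[i],ce[i].round());print([(p.tolist(),onz(c,*p,.015,True)[:2].round(3).tolist()) for p in a][:10])
```

```text
tcp [0.4705 0.3727 0.0344] t 46.7833 F [ 1.1  0.2 -0.1] q [ 0.48  0.77  1.63  0.01  0.75 -1.06]
rot [ 0.16 -0.25  0.11] shift cur axes [ 0.4 -0.8 26.4] shift goal axes [ 0.5 -0.7 26.4]
[  275   196    86   211 15538] [319. 295.]
[([282, 197], [0.422, 0.358]), ([275, 219], [0.432, 0.354]), ([291, 405], [0.545, 0.353]), ([347, 406], [0.547, 0.386]), ([360, 209], [0.429, 0.392]), ([355, 198], [0.424, 0.39])]
```

>>> {"name": "send_rows", "arguments": {
  "motion": [
    {"gripper": 60, "travel": [0, -0.7, 14], "rotation": [0, 0, 0]},
    {"gripper": 60, "travel": [0, 0, 8], "rotation": [0, 0, 0]},
    {"gripper": 60, "travel": [0, 0, 3], "rotation": [0, 0, 0]},
    {"gripper": 60, "travel": [0, 0, 0], "rotation": [0, 0, 0]},
    {"gripper": 30, "travel": [0, 0, 0], "rotation": [0, 0, 0]},
    {"gripper": 30, "travel": [0, 0, 0], "rotation": [0, 0, 0]},
    {"gripper": 30, "travel": [0, 0, 0], "rotation": [0, 0, 0]},
    {"gripper": 30, "travel": [0, 0, 0], "rotation": [0, 0, 0]},
    {"gripper": 30, "travel": [0, 0, 0], "rotation": [0, 0, 0]},
    {"gripper": 30, "travel": [0, 0, 0], "rotation": [0, 0, 0]}
  ],
  "newtons": 60
}}

```text
t: 47.67
tcp_pos: [0.4692, 0.3728, 0.0091]
tool_rot: [0.018, 1.0, 0.001, -0.002]
force: [-0.5, -0.2, 5.0]
finger_gap: 0.402
```

>>> {"name": "send_rows", "arguments": {
  "motion": [
    {"gripper": 30, "travel": [0, 0, -15], "rotation": [0, 0, 0]},
    {"gripper": 30, "travel": [0, 0, -25], "rotation": [0, 0, 0]},
    {"gripper": 30, "travel": [0, 0, -30], "rotation": [0, 0, 0]},
    {"gripper": 30, "travel": [0, 0, 0], "rotation": [0, 0, -4.7]},
    {"gripper": 30, "travel": [0, 0, 0], "rotation": [0, 0, 0]},
    {"gripper": 30, "travel": [0, 0, 0], "rotation": [0, 0, 0]}
  ]
}}

```text
t: 48.17
tcp_pos: [0.4686, 0.3721, 0.078]
tool_rot: [-0.022, 1.0, 0.001, -0.003]
force: [-0.8, -0.5, -1.0]
finger_gap: 0.402
```

Run:
```python
from h import *
w=wor((-114,-45));print('target',w);goal((*w,.08),0,.042+np.pi)
c=manip.calibration('wrist');im=snap('wrist','w28')
bb,g,r=[im[:,:,i].astype(int) for i in range(3)];m=((r-bb>22)&(r>g*1.25)).astype(np.uint8)
n,l,st,ce=cv2.connectedComponentsWithStats(m)
for i in range(1,n):
    if st[i,4]>3000:
        cs,_=cv2.findContours((l==i).astype(np.uint8),0,2);a=cv2.approxPolyDP(max(cs,key=len),4,True)[:,0];print(st[i],ce[i].round(),a.tolist()[:10])
```

```text
target [ 0.59448998 -0.03674691]
tcp [0.4686 0.3721 0.078 ] t 48.1667 F [-0.8 -0.5 -1. ] q [ 0.48  0.7   1.62  0.01  0.83 -1.14]
rot [ 0.11 -0.39  0.1 ] shift cur axes [-107.8 -414.    -3.5] shift goal axes [-108.6 -413.8   -2. ]
[  268   212   102   213 17837] [319. 310.] [[277, 213], [268, 238], [286, 418], [318, 424], [352, 418], [369, 231], [360, 213]]
```

>>> {"name": "send_rows", "arguments": {
  "motion": [
    {"gripper": 30, "travel": [-9.8, -37.6, 0], "rotation": [0, 0, 0]},
    {"gripper": 30, "travel": [-9.8, -37.6, 0], "rotation": [0, 0, 0]},
    {"gripper": 30, "travel": [-9.8, -37.6, 0], "rotation": [0, 0, 0]},
    {"gripper": 30, "travel": [-9.8, -37.6, 0], "rotation": [0, 0, 0]},
    {"gripper": 30, "travel": [-9.8, -37.6, 0], "rotation": [0, 0, 0]},
    {"gripper": 30, "travel": [-9.8, -37.6, 0], "rotation": [0, 0, 0]},
    {"gripper": 30, "travel": [-9.8, -37.6, 0], "rotation": [0, 0, 0]},
    {"gripper": 30, "travel": [-9.8, -37.6, 0], "rotation": [0, 0, 0]},
    {"gripper": 30, "travel": [-9.8, -37.6, 0], "rotation": [0, 0, 0]},
    {"gripper": 30, "travel": [-9.8, -37.6, 0], "rotation": [0, 0, 0]},
    {"gripper": 30, "travel": [-9.8, -37.6, 0], "rotation": [0, 0, 0]},
    {"gripper": 30, "travel": [0, 0, 0], "rotation": [0, 0, 0]}
  ]
}}

```text
t: 49.22
tcp_pos: [0.5988, -0.0435, 0.0755]
tool_rot: [-0.019, 1.0, -0.001, -0.001]
force: [0.7, -0.1, 0.1]
finger_gap: 0.398
```

>>> {"name": "send_rows", "arguments": {
  "motion": [
    {"gripper": 30, "travel": [0, 0, 0], "rotation": [0, 0, 0]},
    {"gripper": 30, "travel": [0, 0, 0], "rotation": [0, 0, 0]},
    {"gripper": 30, "travel": [0, 0, 25], "rotation": [0, 0, 0]},
    {"gripper": 30, "travel": [0, 0, 20], "rotation": [0, 0, 0]},
    {"gripper": 30, "travel": [0, 0, 15], "rotation": [0, 0, 0]},
    {"gripper": 30, "travel": [0, 0, 0], "rotation": [0, 0, 0]},
    {"gripper": 30, "travel": [0, 0, 0], "rotation": [0, 0, 0]},
    {"gripper": 30, "travel": [0, 0, 0], "rotation": [0, 0, 0]}
  ]
}}

```text
t: 49.88
tcp_pos: [0.5951, -0.0347, 0.0168]
tool_rot: [-0.024, 1.0, 0.001, -0.003]
force: [-0.1, 0.1, 0.0]
finger_gap: 0.401
```

Run:
```python
from h import *
goal((*wor((-114,-45)),.011),0,.042+np.pi);s=manip.sense();print(cab(s['tcp_pos']))
```

```text
tcp [ 0.5951 -0.0347  0.0168] t 49.8833 F [-0.1  0.1  0. ] q [-0.25  0.8   1.64  0.    0.71 -1.86]
rot [ 0.12 -0.36  0.29] shift cur axes [ 0.7 -2.   5.8] shift goal axes [ 0.7 -2.   5.8]
[-113.27276448  -43.00822664]
```

>>> {"name": "send_rows", "arguments": {
  "motion": [
    {"gripper": 30, "travel": [0, 0, 4], "rotation": [0, 0, 0]},
    {"gripper": 30, "travel": [0, 0, 3], "rotation": [0, 0, 0]},
    {"gripper": 30, "travel": [0, 0, 0], "rotation": [0, 0, 0]},
    {"gripper": 50, "travel": [0, 0, 0], "rotation": [0, 0, 0]},
    {"gripper": 50, "travel": [0, 0, 0], "rotation": [0, 0, 0]},
    {"gripper": 50, "travel": [0, 0, 0], "rotation": [0, 0, 0]},
    {"gripper": 50, "travel": [0, 0, -10], "rotation": [0, 0, 0]},
    {"gripper": 50, "travel": [0, 0, -30], "rotation": [0, 0, 0]},
    {"gripper": 50, "travel": [0, 0, -35], "rotation": [0, 0, 0]},
    {"gripper": 0, "travel": [30, 0, 0], "rotation": [0, 0, 0]},
    {"gripper": 0, "travel": [37, 0, 0], "rotation": [0, 0, 0]},
    {"gripper": 0, "travel": [0, 0, 0], "rotation": [0, 0, 0]}
  ]
}}

```text
t: 50.88
tcp_pos: [0.518, -0.0367, 0.0851]
tool_rot: [-0.023, 1.0, 0.003, -0.01]
force: [-2.6, 1.4, -0.6]
finger_gap: 0.168
```

>>> {"name": "send_rows", "arguments": {
  "motion": [
    {"gripper": 0, "travel": [0, 0, 0], "rotation": [0, 0, 0]},
    {"gripper": 0, "travel": [0, 0, 0], "rotation": [0, 0, 0]},
    {"gripper": 0, "travel": [0, 0, 30], "rotation": [0, 0, 0]},
    {"gripper": 0, "travel": [0, 0, 25], "rotation": [0, 0, 0]},
    {"gripper": 0, "travel": [0, 0, 15], "rotation": [0, 0, 0]},
    {"gripper": 0, "travel": [0, 0, 0], "rotation": [0, 0, 0]},
    {"gripper": 0, "travel": [0, 0, 0], "rotation": [0, 0, 0]},
    {"gripper": 0, "travel": [0, 0, 0], "rotation": [0, 0, 0]}
  ]
}}

```text
t: 51.55
tcp_pos: [0.5297, -0.0393, 0.0155]
tool_rot: [-0.023, 1.0, 0.001, -0.002]
force: [0.2, 0.9, -0.4]
finger_gap: -0.001
```

Run:
```python
from h import *
goal((*wor((-180,-43)),.012),0,.042+np.pi);s=manip.sense();print(cab(s['tcp_pos']))
sd=manip.calibration('side');im=snap('side','s29')
bb,g,r=[im[:,:,i].astype(int) for i in range(3)];m=((r-bb>45)&(r>g*1.5)).astype(np.uint8)
n,l,st,ce=cv2.connectedComponentsWithStats(m)
print('expected wedge',proj(sd,(*wor((-91.5,-43)),.01)),'door foot',proj(sd,(*wor((-17,-43)),.016)))
for i in range(1,n):
    if st[i,4]>60 and 250<ce[i][0]<450 and 180<ce[i][1]<330:
        cs,_=cv2.findContours((l==i).astype(np.uint8),0,2);a=cv2.approxPolyDP(max(cs,key=len),1.5,True)[:,0];print(st[i],[(p.tolist(),cab(onz(sd,*p,.01)).round().tolist()) for p in a][:8])
```

```text
tcp [ 0.5297 -0.0393  0.0155] t 51.55 F [ 0.2  0.9 -0.4] q [-0.28  0.75  1.81 -0.    0.58 -1.9 ]
rot [ 0.08 -0.24  0.21] shift cur axes [1.2 1.8 3.5] shift goal axes [1.2 1.8 3.5]
[-178.80604403  -44.81182425]
expected wedge [365.23206036 265.54705046] door foot [391.30400729 256.23527757]
[341 257  49  23 485] [([389, 266], [-35.0, -66.0]), ([384, 258], [-35.0, -37.0]), ([380, 257], [-43.0, -31.0]), ([347, 264], [-134.0, -22.0]), ([351, 270], [-132.0, -43.0]), ([341, 274], [-161.0, -46.0]), ([344, 279], [-160.0, -64.0])]
```

The side camera shows the wedge lined up at y ≈ −46 mm in the cabinet frame, with its thin end about 15 mm before the door. Pushing in from behind.

>>> {"name": "send_rows", "arguments": {
  "motion": [
    {"gripper": 0, "travel": [-4, -1, 3], "rotation": [0, 0, 0]},
    {"gripper": 0, "travel": [-4, 0, 0], "rotation": [0, 0, 0]},
    {"gripper": 0, "travel": [-4, 0, 0], "rotation": [0, 0, 0]},
    {"gripper": 0, "travel": [-6, 0, 0], "rotation": [0, 0, 0]},
    {"gripper": 0, "travel": [-8, 0, 0], "rotation": [0, 0, 0]},
    {"gripper": 0, "travel": [-8, 0, 0], "rotation": [0, 0, 0]},
    {"gripper": 0, "travel": [-8, 0, 0], "rotation": [0, 0, 0]},
    {"gripper": 0, "travel": [-8, 0, 0], "rotation": [0, 0, 0]},
    {"gripper": 0, "travel": [-8, 0, 0], "rotation": [0, 0, 0]},
    {"gripper": 0, "travel": [-8, 0, 0], "rotation": [0, 0, 0]},
    {"gripper": 0, "travel": [-6, 0, 0], "rotation": [0, 0, 0]},
    {"gripper": 0, "travel": [0, 0, 0], "rotation": [0, 0, 0]}
  ]
}}

```text
t: 52.6
tcp_pos: [0.6023, -0.0368, 0.0115]
tool_rot: [-0.023, 1.0, 0.001, -0.002]
force: [-0.2, -0.6, 0.3]
finger_gap: -0.001
```

Run:
```python
from h import *
goal((*wor((-95,-45)),.012),0,.042+np.pi);s=manip.sense();print(cab(s['tcp_pos']))
snap('side','s30',(290,180,460,320),4)
```

```text
tcp [ 0.6023 -0.0368  0.0115] t 52.6 F [-0.2 -0.6  0.3] q [-0.25  0.81  1.62  0.    0.71 -1.86]
rot [ 0.08 -0.21  0.22] shift cur axes [-11.2   0.4  -0.6] shift goal axes [-11.2   0.4  -0.5]
[-106.19453366  -45.42365332]
```

View pics/s30.png

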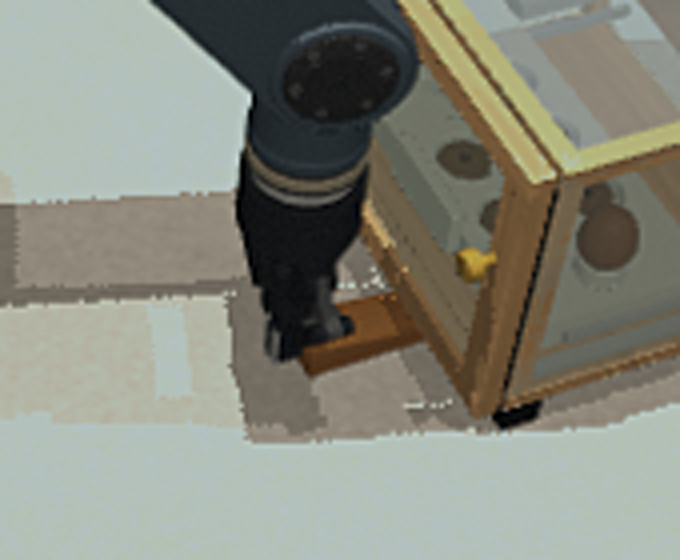

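The wedge, at about (360,335), is running straight in under the shut door, and the tray, pellets and stone are visible inside. Continuing in small taps.

>>> {"name": "send_rows", "arguments": {
  "motion": [
    {"gripper": 0, "travel": [-4, 0, 0], "rotation": [0, 0, 0]},
    {"gripper": 0, "travel": [-3, 0, 0], "rotation": [0, 0, 0]},
    {"gripper": 0, "travel": [-2, 0, 0], "rotation": [0, 0, 0]},
    {"gripper": 0, "travel": [0, 0, 0], "rotation": [0, 0, 0]}
  ]
}}

```text
t: 52.98
tcp_pos: [0.6096, -0.0363, 0.0114]
tool_rot: [-0.023, 1.0, 0.001, -0.003]
force: [0.5, -0.2, -0.1]
finger_gap: -0.002
```

>>> {"name": "send_rows", "arguments": {
  "motion": [
    {"gripper": 0, "travel": [-2, 0, 0], "rotation": [0, 0, 0]},
    {"gripper": 0, "travel": [-1, 0, 0], "rotation": [0, 0, 0]},
    {"gripper": 0, "travel": [0, 0, 0], "rotation": [0, 0, 0]}
  ]
}}

```text
t: 53.23
tcp_pos: [0.6123, -0.0361, 0.0113]
tool_rot: [-0.023, 1.0, 0.001, -0.003]
force: [-0.3, -0.1, 0.7]
finger_gap: 0.001
```

>>> {"name": "send_rows", "arguments": {
  "motion": [
    {"gripper": 0, "travel": [-2, 0, 0], "rotation": [0, 0, 0]},
    {"gripper": 0, "travel": [-1, 0, 0], "rotation": [0, 0, 0]},
    {"gripper": 0, "travel": [0, 0, 0], "rotation": [0, 0, 0]}
  ]
}}

```text
t: 53.48
tcp_pos: [0.615, -0.0359, 0.0112]
tool_rot: [-0.023, 1.0, 0.001, -0.004]
force: [-1.1, -0.0, 0.1]
finger_gap: 0.002
```

>>> {"name": "send_rows", "arguments": {
  "motion": [
    {"gripper": 0, "travel": [-2, 0, 0], "rotation": [0, 0, 0]},
    {"gripper": 0, "travel": [0, 0, 0], "rotation": [0, 0, 0]},
    {"gripper": 0, "travel": [0, 0, 0], "rotation": [0, 0, 0]}
  ]
}}

```text
t: 53.73
tcp_pos: [0.6155, -0.0357, 0.0111]
tool_rot: [-0.023, 1.0, 0.001, -0.005]
force: [-5.6, -1.1, 2.4]
finger_gap: -0.003
```

>>> {"name": "send_rows", "arguments": {
  "motion": [
    {"gripper": 0, "travel": [-1.5, 0, 0], "rotation": [0, 0, 0]},
    {"gripper": 0, "travel": [0, 0, 0], "rotation": [0, 0, 0]},
    {"gripper": 0, "travel": [0, 0, 0], "rotation": [0, 0, 0]}
  ]
}}

```text
t: 53.98
tcp_pos: [0.6158, -0.0355, 0.0111]
tool_rot: [-0.023, 1.0, 0.001, -0.006]
force: [-7.3, -1.0, 5.9]
finger_gap: -0.003
```

>>> {"name": "send_rows", "arguments": {
  "motion": [
    {"gripper": 0, "travel": [-1, 0, 0], "rotation": [0, 0, 0]},
    {"gripper": 0, "travel": [0, 0, 0], "rotation": [0, 0, 0]},
    {"gripper": 0, "travel": [0, 0, 0], "rotation": [0, 0, 0]}
  ]
}}

```text
t: 54.23
tcp_pos: [0.6158, -0.0355, 0.0111]
tool_rot: [-0.023, 1.0, 0.002, -0.007]
force: [-8.1, -1.8, 5.7]
finger_gap: -0.002
```

>>> {"name": "send_rows", "arguments": {
  "motion": [
    {"gripper": 0, "travel": [-1.5, 0, 0], "rotation": [0, 0, 0]},
    {"gripper": 0, "travel": [0, 0, 0], "rotation": [0, 0, 0]},
    {"gripper": 0, "travel": [0, 0, 0], "rotation": [0, 0, 0]}
  ]
}}

```text
t: 54.48
tcp_pos: [0.616, -0.0353, 0.0109]
tool_rot: [-0.023, 1.0, 0.002, -0.009]
force: [-10.8, -1.6, 8.0]
finger_gap: -0.003
```

>>> {"name": "send_rows", "arguments": {
  "motion": [
    {"gripper": 0, "travel": [-1.5, 0, 0], "rotation": [0, 0, 0]},
    {"gripper": 0, "travel": [0, 0, 0], "rotation": [0, 0, 0]},
    {"gripper": 0, "travel": [0, 0, 0], "rotation": [0, 0, 0]}
  ]
}}

```text
t: 54.73
tcp_pos: [0.6161, -0.0352, 0.0109]
tool_rot: [-0.023, 1.0, 0.002, -0.01]
force: [-12.7, -2.1, 10.2]
finger_gap: -0.002
```

>>> {"name": "send_rows", "arguments": {
  "motion": [
    {"gripper": 0, "travel": [-1.5, 0, 0], "rotation": [0, 0, 0]},
    {"gripper": 0, "travel": [0, 0, 0], "rotation": [0, 0, 0]},
    {"gripper": 0, "travel": [0, 0, 0], "rotation": [0, 0, 0]}
  ]
}}

```text
t: 54.98
tcp_pos: [0.6162, -0.035, 0.0108]
tool_rot: [-0.023, 1.0, 0.002, -0.012]
force: [-15.7, -3.1, 11.0]
finger_gap: 0.002
```

>>> {"name": "send_rows", "arguments": {
  "motion": [
    {"gripper": 0, "travel": [-1.5, 0, 0], "rotation": [0, 0, 0]},
    {"gripper": 0, "travel": [0, 0, 0], "rotation": [0, 0, 0]},
    {"gripper": 0, "travel": [0, 0, 0], "rotation": [0, 0, 0]}
  ]
}}

```text
t: 55.23
tcp_pos: [0.6163, -0.0349, 0.0107]
tool_rot: [-0.024, 1.0, 0.002, -0.013]
force: [-17.2, -3.0, 12.3]
finger_gap: -0.001
```

>>> {"name": "send_rows", "arguments": {
  "motion": [
    {"gripper": 0, "travel": [12, 0, 0], "rotation": [0, 0, 0]},
    {"gripper": 0, "travel": [20, 0, 0], "rotation": [0, 0, 0]},
    {"gripper": 0, "travel": [40, 0, 0], "rotation": [0, 0, 0]},
    {"gripper": 0, "travel": [0, 0, -40], "rotation": [0, 0, 0]},
    {"gripper": 0, "travel": [0, 0, -40], "rotation": [0, 0, 0]},
    {"gripper": 0, "travel": [0, 0, -40], "rotation": [0, 0, 0]},
    {"gripper": 0, "travel": [0, 0, -40], "rotation": [0, 0, 0]},
    {"gripper": 0, "travel": [0, 0, -40], "rotation": [0, 0, 0]},
    {"gripper": 0, "travel": [0, 0, 0], "rotation": [0, 0, 0]},
    {"gripper": 0, "travel": [0, 0, 0], "rotation": [0, 0, 0]}
  ]
}}

```text
t: 56.07
tcp_pos: [0.5582, -0.0397, 0.2151]
tool_rot: [-0.023, 1.0, -0.0, 0.002]
force: [0.1, 0.5, -0.7]
finger_gap: -0.002
```

Run:
```python
from h import *
s=manip.sense();print(s['t'],s['tcp_pos'],s['force'])
sd=manip.calibration('side');im=snap('side','s31');snap('scene','sc31')
bb,g,r=[im[:,:,i].astype(int) for i in range(3)];m=((r-bb>45)&(r>g*1.5)).astype(np.uint8)
n,l,st,ce=cv2.connectedComponentsWithStats(m)
print('exp thick base corners',[proj(sd,(*wor((-81,y)),0)).round().tolist() for y in(-28,-64)],'top',[proj(sd,(*wor((-81,y)),.027)).round().tolist() for y in(-28,-64)])
print('exp door bottom free corner',proj(sd,(*wor((-17,-145)),.016)),'top',proj(sd,(*wor((-17,-145)),.231)),'knob',proj(sd,(*wor((-45,-127)),.15)))
for i in range(1,n):
    if st[i,4]>60 and 330<ce[i][0]<480 and 180<ce[i][1]<330:
        cs,_=cv2.findContours((l==i).astype(np.uint8),0,2);a=cv2.approxPolyDP(max(cs,key=len),1.5,True)[:,0];print(st[i].tolist(),a.tolist()[:10])
# shift of the door region and stone between s30 (pushing) and now
a,b=[cv2.imread(f'pics/{f}.png').astype(int)[200:300,410:460] for f in('s30_full','s31')];print('door/stone region change px',(abs(a-b).max(2)>40).sum())
im2=cv2.imread('pics/w14.png')
# bystanders unchanged between start and now
for nm,bx,cam in(('mister',(420,385,480,450),'side'),('pads',(360,415,402,455),'side'),('pen',(270,360,295,430),'side'),('mug+tin',(160,325,235,410),'scene'),('notes',(305,360,360,405),'scene')):
    f0,f1=('side0','s31') if cam=='side' else('scene0','sc31');x0,y0,x1,y1=bx
    A,B=[cv2.imread(f'pics/{f}.png')[y0:y1,x0:x1] for f in(f0,f1)]
    sh,_=cv2.phaseCorrelate(np.float32(cv2.cvtColor(A,6)),np.float32(cv2.cvtColor(B,6)));print(nm,np.round(sh,2),(abs(A.astype(int)-B).max(2)>40).sum())
```

```text
56.0667 [ 0.55821548 -0.03973797  0.21508007] [ 0.09755098  0.53823423 -0.74547395]
exp thick base corners [[366.0, 263.0], [372.0, 273.0]] top [[367.0, 256.0], [373.0, 266.0]]
exp door bottom free corner [409.90209919 285.80028124] top [424.81411687 226.42198796] knob [403.96952496 248.57019902]
[367, 253, 29, 19, 311] [[388, 253], [367, 257], [372, 266], [372, 271], [395, 264]]
door/stone region change px 30
mister [-0.02 -0.  ] 0
pads [0.51 0.01] 0
pen [ 0.64 -0.05] 592
mug+tin [ 0.52 -0.  ] 0
notes [0.07 0.5 ] 0
```

Run:
```python
from h import *
for f in('side0','s31'):
    im=cv2.imread(f'pics/{f}.png')[360:430,268:298];ys,xs=np.where(im.max(2)<50);print(f,len(xs),xs.mean()+268,ys.mean()+360)
manip.sign_off()
```

```text
side0 214 282.33644859813086 399.4065420560748
s31 214 282.63084112149534 398.892523364486
the job is handed in; nothing more can be done
```

The seedling cabinet is set up for germination, and I handed the job in at about 56 s of the 210 s allowed. The sign-off gives no verdict.

- **Pellets:** all four were dropped into separate pockets. The picture taken after the last one showed them flat.
- **Stone:** it stands tip up in the ring. Its outline measured 63×60 px against 64×64 px expected for an upright seat. It was still upright in the last picture I viewed, taken through the shut door.
- **Tray:** it is fully home. The push rose to 22 N with no further movement, and the position agreed with the cabinet front I had measured.
- **Door:** it is hard shut. At 9 N against it, the outer face was where a shut door should be.
- **Wedge:** it went straight in under the free half, thin end first, until the push reached 17 N with almost no movement. After I backed off it had stayed put, within about 2 px of where it should be, and the door had not moved.
- **Other things on the desk:** the mister, pads, mug, tin and notes showed no pixel change. The pen's patch did change (592 px), but the pen itself sits within about 0.6 px of its start, so I put that down to the arm's shadow.

Two things were slightly off:
- **Camera agreement:** the side and wrist cameras disagreed by 2–4 mm, so I went by the wrist camera from close up.
- **First tray push:** tilting the tool 45° forward for the tray ran into a wrist limit. I turned the tool half round and pushed at about 25° instead.

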